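Pin the crank onto the rolling mill with a linchpin and lock its ring

ROBOT

A 6-joint arm with a two-finger parallel gripper is mounted at the origin on the work surface. World frame = base frame: x ahead of the robot, y to its left, z up, the work surface at z = 0. Lengths are in m, angles in rad, forces in N, time in s.
With the tool pointing down it reaches from about 0.35 to 0.875 m from the base axis. Payload 4.2 kg.
Tool frame: the origin (TCP) lies at the very end of the fingers, on their centre line; the grasp point (between the pads) lies 19 mm behind it; z points along the fingers, y is the line along which they close (so a half turn about z gives the same grasp; the last joint's range is limited). The gripper opens to 87 mm and grips with 3 to 60 N. Pads are 19 mm wide; open, the fingers measure 117 mm over their backs; the gripper's body (75 mm by 190 mm) begins 51 mm behind the grasp point.
Start: joints at [1.49, 0.385, 0.008, 0, -1.194, -0.259], TCP at [0.208, 0.589, 0.19] pointing down, gripper open.
Joint ranges: [-3.14, 3.14], [-1.21, 2.06], [-1.07, 1.41], [-3.16, 2.05], [-2.99, -0.16], [-3.1, 3.1]. Speed limits (rad/s): [2.79, 2.79, 3.14, 3.14, 3.14, 3.14].

INTERFACE

Orientations are given as a unit quaternion [w, x, y, z].
In Python, from bench import arm gives the robot as it stands. The module is installed in compiled form; this text tells all that it offers.
- The arm moves only by the tool step_arm, never from a script. Its argument "motion" is a list of rows, each a list of 7 numbers: the finger opening in m, from 0 to 0.087, then the shift along the world's x, y, z in m, then the turn, a rotation vector about the world's x, y, z in degrees. In form: [[fingers, tx, ty, tz, wx, wy, wz], ...]. A call has 1 to 12 rows; each row shifts and turns the commanded pose from where the row before left it; what a row does not reach is not made up. A row lasts 1/12 s, in which the tool goes at most 41.7 mm and 7.16 degrees, less where a joint would pass 70% of its speed; a pose out of reach is approached as far as the arm can. A call is refused whole if a number of a shift passes 0.0417 or a number of a turn 7.16, either way. A call with a gripper value outside its range is refused whole. The fingers move at their own pace and stop on an object; the grip force is fixed at half the most. Time passes only in rows, so rows that do not move let the fingers close. It gives the time, the measured TCP pose, the force, the opening and the grip force at its end, in the units of the state.
- arm.sense(): the state, without advancing time (a new reading comes with each control period).
- arm.get_image(name): name is "side" or "top" or "wrist"; returns (picture, depth): 400x640x3 uint8, red, green, blue; 400x640 float32, m along the optical axis (not along the pixel's ray), 0 where there is no reading.
- arm.get_calibration(name): a dict with "K" (3x3 intrinsics, pixels), "rvec" (rotation vector, rad) and "tvec" (3), from world to camera coordinates, as OpenCV has them. Camera axes: x right, y down, z forward; pixel columns grow to the right and rows downward; lengths in m; the calibration is good to about 2 mm. A picture is of the moment at which its call begins: read the wrist's pose just before it. get_calibration takes no time and is no camera call; for the wrist camera it gives the pose at the moment of the call.
- arm.close_job(): hands the job in; it is judged then, once.
Trained networks look in the newest picture that a camera, given by its name, has taken for a name from the list of things; names that differ only in an ending like _2 or _b are one class to them, and where a whole thing is asked for, a point or a joint stands for the part that bears it (a point fixed in the world has none). Each returns a list of dicts, best first, with "score" (0 to 1); they miss things now and then, are a little off and sometimes report something else, mostly with a low value. They report only what shows in the picture. A call takes as long as a camera call.
- arm.spot_in(camera, query): "location" ([x, y, z] in m, in world coordinates, good to about 4 mm: the middle of the surface that is visible of it).
The state is a dict: "clock": time; "joint_positions": joint angles; "joint_vel": joint speeds; "effort": joint torques, N m; "position": TCP position; "tcp_rot": TCP orientation; "contact_force": force on the tool from outside, world axes, zero at the start; "torque": the same for the moment, N m; "finger_gap": opening from 0.0 (shut) to 1.0 (fully open); "grip_force": force on a finger pad.
Only numpy, scipy, OpenCV 4.12 (cv2) and the standard library are available. Lean on these libraries where they do the work, as an engineer would, in place of code of your own. Each camera call takes 0.05 s, during which the arm holds its last target. There are 200 camera calls.

TASK

The crank of the small rolling mill is on its shaft but not pinned. Take the linchpin that stands in the wooden punch block and press it down through the hole in the crank's hub, ring on the free-end side of the shaft, until its collar sits down on the hub; then swing its ring down over the end of the shaft and on past the point of the pin until it snaps over behind it, and let go. The shaft lies anywhere in its worn bearings, so feel or look for the hole; use gentle hand pressure, never ramming or prising, and leave the other things on the bench where they are.

Things in the scene. Friction and masses are not known exactly. Their poses are not given: they have to be found in the camera images.
- pin: Steel linchpin standing upright in one of the block's three holes, 0.12 kg. Origin: centre of the underside of its collar (20 mm dia, z 0 to 5 mm), on the shank's axis; z up along the pin. Shank 8 mm dia, 38 mm long below the origin, then a 10 mm tapered nose. Its ring pivots about the pin's y axis at z 11 mm and swings out on the +x side.
- pin_head (a point): Top of the linchpin's flat head, on the axis, 34 mm above the pin's origin. The head is 12 mm (pin's x) by 15 mm (pin's y) and is what to hold; only its upper 18 mm is clear of the ring's pivot when the ring sticks out level.
- pin_point (a point): The linchpin's blunt point, 5.6 mm wide and slightly domed, on the axis, 48.6 mm below the pin's origin. The nose widens evenly to the full 8 mm over 10 mm.
- ring: The linchpin's sprung ring, a bow of 5 mm round steel wire. Origin on its pivot in the pin's head; its x runs to the middle of its far end (60 mm), its y along the pivot. Its two legs stand 54 mm apart (wire centres) at 26 mm from the pivot, 50 mm at 42 mm and 34 mm at 54 mm, so the 28 mm wide hub passes between them.
- ring_swing (a joint): Swing of the ring, rad: 0 = sticking out level along the pin's +x (it starts near this; light friction holds it anywhere), growing as it swings down; 1.57 = in line with the pin. From about 1.5 its far end rubs on the pin's point and the ring must stretch 1.5 mm: about 4 N at the far end, 9 N halfway. Near 1.64 it has snapped over, locked; stop at 1.74.
- ring_bow (a point): Middle of the far end of the linchpin's ring (wire centre, 60 mm from the pivot).
- mill: Small hand rolling mill, fixed: grey iron frame on a wooden riser, 360 mm high. Origin under its middle; x runs level out along its drive shaft to the free end, z up. The shaft's axis is 210 mm up; its squared end (18 mm) carries the crank. The frame's near face is at x 85 mm, so 110 mm behind the pin hole, and rises 140 mm above the hub.
- shaft_hole (a point): Fixed to the mill's frame, with its axes: where the pin hole should be, at the height of the hub's top face (15 mm above the shaft's axis), where the pin's origin ends. Only nominal: the shaft lies anywhere in its worn bearings, so the upright 9 mm hole in the shaft's end is truly up to 8 mm off along x and 3 mm off along y. There it stays put: it does not shift under the hand.
- crank_hub (a point): Fixed to the mill's frame: nominal middle of the hub's free end face (true place as uncertain as the shaft). Hub: pale steel block 28 mm wide, 30 mm high, with a 9 mm hole down through it, its centre 15 mm behind this face; 6 mm walls above and below the 18 mm square shaft. The hub goes with the shaft, but sits 2 mm too far out along +x on a spring washer: see mill_washer.
- mill_washer (a point): Fixed to the mill's frame: the spring washer behind the hub, 39 mm behind the hole. It holds the crank's hole 2 mm further out than the shaft's; the crank does not turn but yields 4 N per mm along -x, so the pin's tapered nose, once in the shaft's hole, draws the holes into line. Pushing the pin home takes 4 to 10 N; it then stays by friction. Side load on the long head is levered in the hole.
- crank_grip (a point): Fixed to the mill's frame: free end of the crank's wooden grip, level, 28 mm thick, 166 mm below the shaft and 84 mm in front of the pin hole. The flat arm hangs straight down from the back of the hub, its front 24 mm behind the hole.
- block: Hardwood punch block, fixed, 70 (x) by 190 (y) by 60 mm high, origin under its centre; three upright 10.5 mm holes 60 mm apart along y. One holds the linchpin, collar resting on the block; the other two hold doming punches.
- punch_a: Doming punch, steel rod with a 20 mm ball on top, loose in the block, rising 40 mm above it. Origin at its foot. Leave alone.
- punch_b: Doming punch, steel rod with a 14 mm ball on top, loose in the block, rising 31 mm above it. Origin at its foot. Leave alone.
- jar_a: Lidded glass jar, 72 mm dia, 100 mm high, origin under it. Leave alone.
- jar_b: Lidded glass jar, 64 mm dia, 85 mm high, origin under it. Leave alone.
- hammer: Small hammer lying on the bench, 230 mm long along its x, 26 mm high, origin under its middle. Leave alone.
- turntable: Soldering turntable with a pale firebrick on it, 120 mm wide, 88 mm high, origin under it. Leave alone.
- box: Wooden box with a lid, 134 by 94 by 45 mm high, origin under it. Leave alone.
- saw: Jeweller's saw lying on the bench, 250 mm long along its x, 25 mm high. Leave alone.

How it is judged:
On the way:
1. the linchpin is pressed home through hub and shaft, its ring still swung out (horizontal distance between pin and shaft_hole below 0.0105 m and z of pin in the frame of shaft_hole between -0.0025 and 0.0015 m and angle between pin's own z axis and vertical below 0.08 rad and value of joint ring_swing below 1.2 rad), for 0.2 s.
At the end, for the whole second after the job is handed in: The linchpin is home: collar within 1.5 mm of the hub's top face, pin within 10.5 mm of the hole's nominal place and upright within 0.08 rad; its ring is round the shaft, far end snapped over behind the pin's point (ring_swing above 1.6); nothing moves (horizontal distance between pin and shaft_hole below 0.0105 m and z of pin in the frame of shaft_hole between -0.0025 and 0.0015 m and angle between pin's own z axis and vertical below 0.08 rad and value of joint ring_swing above 1.6 rad and x of ring_bow in the frame of pin below -0.001 m and linear speed of pin below 0.02 m/s); the robot touches nothing.
It fails at once if the pin is rammed or prised: more than 36 N between it and the mill with its crank (contact force between pin and mill above 36 N).
It fails at once if the ring or the crank is forced: more than 30 N from the fingers on the ring, or from the hand on the mill or its crank (contact force between the fingers and ring above 30 N or contact force between any of the fingers, the arm and mill above 30 N).
It fails at once if a bystander is shifted by more than 20 mm (distance of any of punch_a, punch_b, jar_a, jar_b, hammer, turntable, box, saw from where it was at the start of the episode above 0.02 m).
It also fails if it takes over 72 s, if anything falls off the work surface, if the arm or the gripper's body presses on something with over 40 N, if the wrist force passes 120 N, or if a joint passes its speed limit or range.

## Working session

There is one attempt and no reset: what is moved stays moved. The work goes in short steps, Python scripts to look and compute and a tool call to move; the robot and the scene stay as the last step left them, time stands still between calls to the robot, and variables do not carry over. Pictures are saved under pics/ and viewed, at most 10 in all, crops included, and the job is handed in when it is done.

Besides the shell and the picture viewer there is one more tool, called after ">>>" in YAML: its name, and indented under it one key for each argument. step_arm: Moves the arm, as the interface text tells. Its arguments: {"type":"object","properties":{"motion":{"type":"array","items":{"type":"array","items":{"type":"number"}}}},"required":["motion"]}

```bash
mkdir -p pics; cat > h.py <<'E'
import numpy as np, cv2
from scipy.spatial.transform import Rotation as R
from bench import arm
def cal(n):
    c=arm.get_calibration(n); return np.array(c["K"],float),R.from_rotvec(np.array(c["rvec"],float).ravel()).as_matrix(),np.array(c["tvec"],float).ravel()
def img(n,f=None,crop=None,scale=1):
    c=cal(n); p,d=arm.get_image(n)
    if f:
        q=p[:,:,::-1]
        if crop: q=q[crop[1]:crop[3],crop[0]:crop[2]]
        cv2.imwrite("pics/"+f,cv2.resize(q,None,fx=scale,fy=scale,interpolation=cv2.INTER_CUBIC))
    return p,d,c
def w(c,u,v,z):
    K,r,t=c; return r.T@(np.linalg.inv(K)@np.array([u,v,1.])*z-t)
def px(c,X):
    K,r,t=c; q=K@(r@np.array(X)+t); return q[:2]/q[2]
def cloud(c,d):
    K,r,t=c; v,u=np.mgrid[:d.shape[0],:d.shape[1]]
    P=np.stack([(u-K[0,2])/K[0,0]*d,(v-K[1,2])/K[1,1]*d,d],-1)
    X=(P-t)@r; X[d<=0]=np.nan; return X
def st():
    s=arm.sense(); print(round(s["clock"],2),np.round(s["position"],4),np.round(R.from_quat(np.roll(s["tcp_rot"],-1)).as_matrix(),3).tolist(),"F",np.round(s["contact_force"],1),"T",np.round(s["torque"],2),s["finger_gap"],s["grip_force"]); return s
E
python3 - <<'E'
from h import *
st()
for n in("side","top","wrist"):
    img(n,n+"0.png"); K,r,t=cal(n); print(n,K[0,0],(-r.T@t).round(3),r[2].round(2))
    for q in("pin","pin_head","ring","ring_bow","mill","crank_hub","crank_grip","shaft_hole","block","punch_a"):
        try: print(q,[(np.round(a["location"],4).tolist(),round(a["score"],2)) for a in arm.spot_in(n,q)[:3]])
        except Exception as e: print(q,e)
a=[cv2.imread(f"pics/{n}0.png") for n in("side","top")]
cv2.imwrite("pics/both.png",cv2.resize(np.vstack(a),(480,600)))
E
```

```text
0.0 [0.2081 0.5886 0.1891] [[0.943, -0.333, -0.001], [-0.333, -0.943, -0.002], [0.0, 0.002, -1.0]] F [-0.4  0.2 -1.3] T [-0.02  0.05  0.  ] 0.9981413215606487 0.0
side 379.8240156237656 [ 0.52  -0.949  0.742] [ 0.04  0.84 -0.54]
pin [([0.4676, -0.2786, 0.0749], 0.52)]
pin_head [([0.4701, -0.2793, 0.0754], 0.67)]
ring []
ring_bow [([0.7615, 0.0556, 0.0587], 0.32)]
mill [([0.6098, 0.1425, 0.182], 0.68)]
crank_hub [([0.6077, 0.1493, 0.1826], 0.56)]
crank_grip [([0.6122, 0.1469, 0.1842], 0.96)]
shaft_hole [([0.6089, 0.146, 0.1813], 0.93), ([0.4418, -0.2839, 0.0705], 0.26)]
block [([0.5393, -0.2866, 0.0604], 0.84), ([0.606, 0.1458, 0.1824], 0.15)]
punch_a [([0.5376, -0.2667, 0.0898], 0.65), ([0.4683, -0.2786, 0.0797], 0.45)]
top 446.7258361693742 [ 0.389 -0.058  1.378] [ 0.12 -0.01 -0.99]
pin [([0.4587, -0.2753, 0.0716], 0.46)]
pin_head [([0.46, -0.2731, 0.0686], 0.46), ([0.6027, 0.1955, 0.2601], 0.37), ([0.3171, 0.4058, 0.0096], 0.2)]
ring []
ring_bow [([0.4405, -0.2843, 0.0725], 0.61), ([0.5966, 0.1956, 0.2635], 0.57)]
mill [([0.5968, 0.2016, 0.2612], 0.96)]
crank_hub [([0.5971, 0.1971, 0.2652], 0.8), ([0.7678, -0.182, 0.0863], 0.48), ([0.4595, -0.274, 0.0692], 0.37)]
crank_grip [([0.5988, 0.1949, 0.2569], 0.8)]
shaft_hole [([0.5969, 0.1948, 0.2642], 0.88)]
block [([0.535, -0.2609, 0.0589], 0.58), ([0.5959, 0.2, 0.2633], 0.31)]
punch_a []
wrist 341.1133885738736 [0.272 0.567 0.384] [-0.23  0.08 -0.97]
pin []
pin_head [([0.297, 0.3808, 0.0192], 0.35)]
ring []
ring_bow []
mill []
crank_hub []
crank_grip []
shaft_hole []
block []
punch_a []
```

View pics/side0.png

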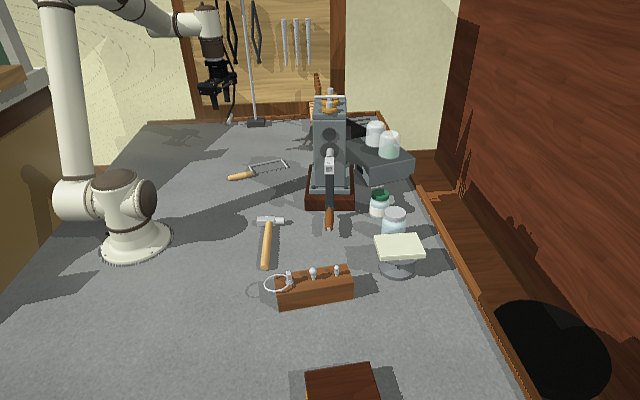

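View pics/top0.png

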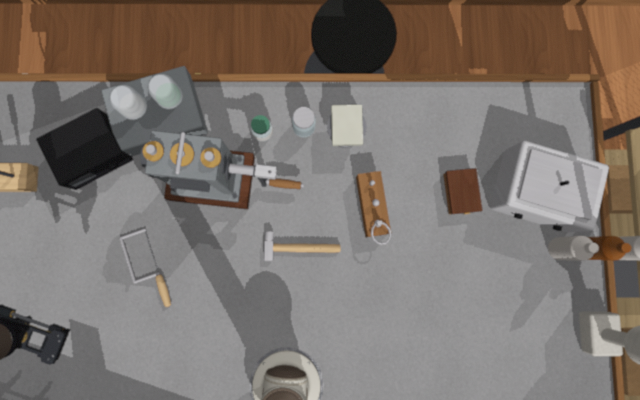

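```bash
python3 - <<'E'
from h import *
out={}
for n in("side","top"):
    p,d,c=img(n); X=cloud(c,d)
    def reg(lo,hi):
        m=np.all((X>lo)&(X<hi),-1)&~np.isnan(X[...,0]); return X[m]
    # hub top / shaft : z .2-.24 near (.6,.15)
    h=reg([.54,.05,.17],[.68,.21,.24]); 
    top=h[(h[:,2]>.212)]
    print(n,"hub pts",len(h),len(top), np.nanmedian(top,0).round(4), top.min(0).round(3),top.max(0).round(3))
    f=reg([.45,.14,.25],[.75,.5,.34])
    print("frame ext",f.min(0).round(3),f.max(0).round(3))
    ft=reg([.45,.1,.345],[.75,.5,.372]).astype(np.float32)
    if len(ft): print("frametop",cv2.minAreaRect(ft[:,:2].astype(np.float32)),len(ft))
    g=reg([.5,-.02,.035],[.7,.16,.08]); print("grip",len(g),g.mean(0).round(4),g[g[:,1].argmin()].round(4) if len(g) else 0)
    b=reg([.4,-.4,.052],[.65,-.15,.068]); print("block top",cv2.minAreaRect(b[:,:2].astype(np.float32)),np.median(b,0))
    pn=reg([.38,-.4,.085],[.5,-.2,.11]); print("pinhead",len(pn),pn.mean(0).round(4) if len(pn) else 0)
    rg=reg([.35,-.4,.066],[.452,-.2,.082]); print("ring",len(rg),rg.mean(0).round(4) if len(rg) else 0,rg.min(0),rg.max(0))
    r=reg([.4,-.45,.0],[.65,-.15,.12])
    print([np.round(px(c,q)) for q in ([.59,.15,.225],[.46,-.275,.095])])
p,d,c=img("side"); q=p[125:290,225:385,::-1]; q2=cv2.resize(q,None,fx=3.6,fy=3.6,interpolation=cv2.INTER_CUBIC); cv2.imwrite("pics/sc.png",q2)
E
```

```text
side hub pts 692 408 [0.6092 0.1433 0.2253] [0.548 0.052 0.212] [0.68  0.208 0.24 ]
frame ext [0.561 0.14  0.25 ] [0.679 0.297 0.34 ]
frametop ((0.621761679649353, 0.2247699797153473), (0.0901079773902893, 0.1577918976545334), 16.548473358154297) 226
grip 874 [0.6097 0.1062 0.0559] [ 0.5965 -0.0197  0.0553]
block top ((0.5231972932815552, -0.2662821114063263), (0.21543170511722565, 0.07491432875394821), 8.396278381347656) [ 0.53758949 -0.27276065  0.05934832]
pinhead 33 [ 0.4759 -0.2757  0.0917]
ring 79 [ 0.4308 -0.2824  0.0703] [ 0.41317887 -0.31010889  0.06633179] [ 0.45149828 -0.25300289  0.07311581]
[array([322., 145.]), array([282., 273.])]
top hub pts 650 551 [0.6048 0.1231 0.2233] [0.549 0.052 0.212] [0.663 0.21  0.24 ]
frame ext [0.562 0.141 0.25 ] [0.685 0.347 0.34 ]
frametop ((0.6231762170791626, 0.23122453689575195), (0.09295418858528137, 0.1741751879453659), 13.010493278503418) 747
grip 1008 [0.6053 0.1038 0.0561] [ 0.6012 -0.0191  0.0585]
block top ((0.5235691070556641, -0.2652587592601776), (0.21880170702934265, 0.07112408429384232), 7.783114910125732) [ 0.53735405 -0.26226591  0.0599775 ]
pinhead 23 [ 0.4773 -0.2717  0.0943]
ring 58 [ 0.4312 -0.2793  0.0706] [ 0.41547767 -0.30706561  0.06654981] [ 0.45071572 -0.25008934  0.07645114]
[array([225., 176.]), array([381., 228.])]
```

View pics/sc.png

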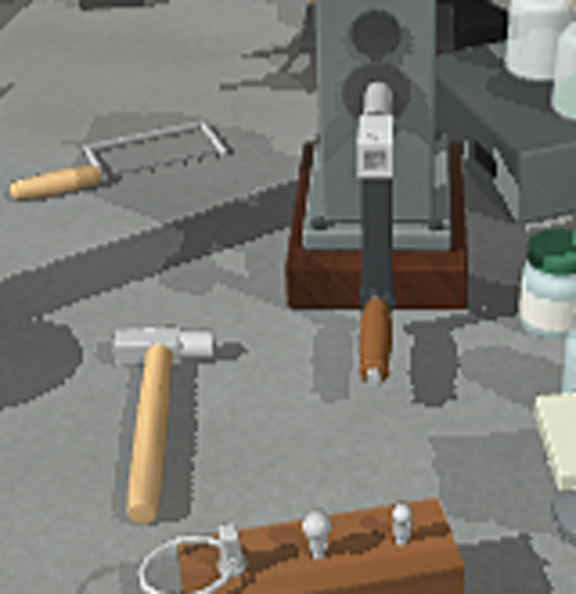

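>>> step_arm:
  motion:
    - [0.087, 0.013, -0.039, 0.0075, 0, 0, -6.6]
    - [0.087, 0.013, -0.039, 0.0075, 0, 0, -6.6]
    - [0.087, 0.013, -0.039, 0.0075, 0, 0, -6.6]
    - [0.087, 0.013, -0.039, 0.0075, 0, 0, -6.6]
    - [0.087, 0.013, -0.039, 0.0075, 0, 0, -6.6]
    - [0.087, 0.013, -0.039, 0.0075, 0, 0, -6.6]
    - [0.087, 0.013, -0.039, 0.0075, 0, 0, -6.6]
    - [0.087, 0.013, -0.039, 0.0075, 0, 0, -6.6]
    - [0.087, 0.013, -0.039, 0.0075, 0, 0, -6.6]
    - [0.087, 0.013, -0.039, 0.0075, 0, 0, -6.6]
    - [0.087, 0.013, -0.039, 0.0075, 0, 0, -6.6]
    - [0.087, 0.013, -0.039, 0.0075, 0, 0, -6.6]

```text
clock: 2.8
position: [0.3638, 0.1207, 0.2808]
tcp_rot: [0.001, -0.65, 0.76, -0.0]
contact_force: [0.3, 1.2, 0.3]
finger_gap: 1.002
grip_force: 0.0
```

>>> step_arm:
  motion:
    - [0.087, 0.04, 0, 0, 0, 0, 0]
    - [0.087, 0.04, 0, 0, 0, 0, 0]
    - [0.087, 0.04, 0, 0, 0, 0, 0]
    - [0.087, 0.04, 0, 0, 0, 0, 0]
    - [0.087, 0.04, 0, 0, 0, 0, 0]
    - [0.087, 0.036, 0, 0, 0, 0, 0]
    - [0.087, 0, 0, 0, 0, 0, 0]
    - [0.087, 0, 0, 0, 0, 0, 0]

```text
clock: 3.47
position: [0.6008, 0.1223, 0.2774]
tcp_rot: [-0.002, -0.651, 0.759, 0.001]
contact_force: [-1.3, 0.0, 0.0]
finger_gap: 1.001
grip_force: 0.0
```

```bash
python3 - <<'E'
from h import *
st(); print(np.round(arm.sense()["joint_positions"],2))
p,d,c=img("wrist","w1.png"); np.savez("w1.npz",p=p,d=d,K=c[0],r=c[1],t=c[2])
X=cloud(c,d); m=(abs(X[...,2]-.225)<.012)&(abs(X[...,0]-.604)<.05)&(X[...,1]>.07)&(X[...,1]<.17)
print(m.sum(),X[m].min(0),X[m].max(0),np.median(X[m],0)); print(px(c,[.604,.125,.225]))
E
```

```text
3.47 [0.6008 0.1223 0.2774] [[-0.152, -0.988, -0.004], [-0.988, 0.152, -0.001], [0.002, 0.003, -1.0]] F [-1.3  0.   0. ] T [0.1  0.01 0.03] 1.001202856035301 0.0
[ 0.46  0.32  0.13 -0.   -1.38 -0.62]
4387 [0.56267764 0.07001653 0.21300242] [0.65393568 0.15606842 0.23699788] [0.60919566 0.12424103 0.22059812]
[320.65031615 208.41198733]
```

View pics/w1.png

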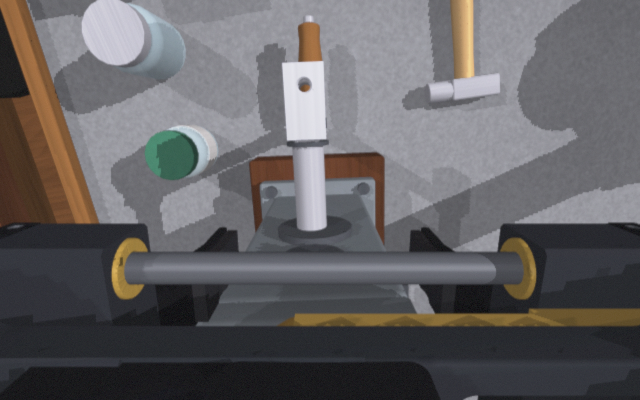

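```bash
cat >> h.py <<'E'
def hole(p,d,c,box,zt):
    # hub top outline and hole in the picture, on plane z=zt
    K,r,t=c; g=p.min(2).astype(int); x0,y0,x1,y1=box
    def onp(uv):
        o=-r.T@t; v=(r.T@(np.linalg.inv(K)@np.array([*uv,1.]))); return o+v*(zt-o[2])/v[2]
    m=np.zeros(g.shape,np.uint8); m[y0:y1,x0:x1]=(g[y0:y1,x0:x1]>185)
    cs,_=cv2.findContours(m,cv2.RETR_CCOMP,cv2.CHAIN_APPROX_NONE); big=max(cs,key=cv2.contourArea)
    rect=cv2.minAreaRect(np.array([onp(q[0])[:2]*1000 for q in big],np.float32))
    f=np.zeros_like(m); cv2.drawContours(f,[cv2.convexHull(big)],-1,1,-1); f=cv2.erode(f,np.ones((5,5)))
    hm=((f>0)&(m==0)).astype(np.uint8); n,l,s,ce=cv2.connectedComponentsWithStats(hm); k=1+s[1:,4].argmax()
    pts=np.argwhere(l==k)[:,::-1]; (e0,e1,ang)=cv2.fitEllipse(cv2.convexHull(pts.astype(np.float32)[:,None]))
    return rect,e0,(e1,ang),onp(e0),s[k]
E
python3 - <<'E'
from h import *
z=np.load("w1.npz"); p,d=z["p"],z["d"]; c=(z["K"],z["r"],z["t"])
X=cloud(c,d)
H=X[68:130,290:320].reshape(-1,3); print("hub top z",np.nanmedian(H[:,2]),np.nanstd(H[:,2]))
print(p[68:140:6,300], p[84,280:330:3].min(1))
print(hole(p,d,c,(270,50,340,148),.2253))
# shaft line & axis from cylinder cloud
S=X[150:215,300:322]; pts=[]
for v in range(150,215,5):
    row=X[v,285:340]; k=(row[:,2]>.205)&(row[:,2]<.235); pts.append(row[k].mean(0)); 
pts=np.array(pts); print(pts[[0,-1]].round(4)); q=pts[-1]-pts[0]; print("shaft yaw",np.degrees(np.arctan2(-q[1],-q[0])))
E
```

```text
hub top z 0.22399629650095002 0.029331511870648662
[[224 225 231]
 [224 224 230]
 [127 127 135]
 [ 88  85  88]
 [223 223 230]
 [222 223 230]
 [222 222 230]
 [221 221 229]
 [220 220 227]
 [219 220 227]
 [219 219 226]
 [218 218 225]] [108 180 224 224 228 222 131  88  78  89 143 226 225 228 226 168 137]
(((603.1160278320312, 46.93321990966797), (51.785526275634766, 27.988862991333008), 83.439697265625), (304.058349609375, 84.1847915649414), ((14.248629570007324, 15.359647750854492), 158.43011474609375), array([0.60152721, 0.03579132, 0.2253    ]), array([298,  77,  14,  15, 176], dtype=int32))
[[0.6069 0.0811 0.2187]
 [0.6122 0.1268 0.2188]]
shaft yaw -96.56871991471668
```

>>> step_arm:
  motion:
    - [0.087, -0.0114, -0.036, -0.007, 0, 0, -6.7]
    - [0.087, -0.0114, -0.036, -0.007, 0, 0, -6.7]
    - [0.087, -0.0114, -0.036, -0.007, 0, 0, -6.7]
    - [0.087, -0.0114, -0.036, -0.007, 0, 0, -6.7]
    - [0.087, -0.0114, -0.036, -0.007, 0, 0, -6.7]
    - [0.087, -0.0114, -0.036, -0.007, 0, 0, -6.7]
    - [0.087, -0.0114, -0.036, -0.007, 0, 0, -6.7]
    - [0.087, -0.0114, -0.036, -0.007, 0, 0, -6.7]
    - [0.087, -0.0114, -0.036, -0.007, 0, 0, -6.7]
    - [0.087, -0.0114, -0.036, -0.007, 0, 0, -6.7]
    - [0.087, -0.0114, -0.036, -0.007, 0, 0, -6.7]
    - [0.087, 0, 0, 0, 0, 0, 0]

```text
clock: 4.52
position: [0.4706, -0.2766, 0.2027]
tcp_rot: [-0.001, -0.062, 0.998, -0.0]
contact_force: [0.0, 0.8, 0.2]
finger_gap: 0.999
grip_force: 0.0
```

```bash
python3 - <<'E'
from h import *
st(); print(np.round(arm.sense()["joint_positions"],2))
p,d,c=img("wrist","w2.png",(170,0,470,225),2.6); np.savez("w2.npz",p=p,d=d,K=c[0],r=c[1],t=c[2])
X=cloud(c,d); ok=(abs(X[...,0]-.47)<.08)&(abs(X[...,1]+.275)<.08)
h=X[ok&(X[...,2]>.0875)&(X[...,2]<.1)&(abs(X[...,0]-.476)<.02)]; print("head",len(h),h.mean(0),np.median(h,0),cv2.minAreaRect((h[:,:2]*1000).astype(np.float32)))
r=X[ok&(X[...,2]>.064)&(X[...,2]<.08)&(X[...,0]<.45)]; print("ring",len(r),r.mean(0),cv2.minAreaRect((r[:,:2]*1000).astype(np.float32)))
print(px(c,[.4765,-.2735,.094]))
for q in("pin_head","ring","ring_bow"): print(q,[(np.round(a["location"],4),round(a["score"],2)) for a in arm.spot_in("wrist",q)[:2]])
E
```

```text
4.52 [ 0.4706 -0.2766  0.2027] [[-0.992, -0.124, -0.001], [-0.124, 0.992, -0.0], [0.001, 0.0, -1.0]] F [0.  0.8 0.2] T [ 0.09 -0.25  0.02] 0.9990810438925419 0.0
[-0.23  0.24 -0.17  0.   -1.16 -1.21]
head 214 [ 0.47488074 -0.27171642  0.09269944] [ 0.47470555 -0.27163443  0.09284316] ((475.504150390625, -271.5269470214844), (12.022202491760254, 14.901873588562012), 14.720062255859375)
ring 543 [ 0.42884214 -0.27943502  0.07029439] ((431.51361083984375, -278.5372619628906), (36.67959213256836, 58.395816802978516), 0.19456839561462402)
[326.06477353 194.19181418]
pin_head [(array([ 0.459 , -0.2711,  0.0696]), 0.71)]
ring [(array([ 0.4418, -0.2855,  0.0727]), 0.8), (array([ 0.4053, -0.0149,  0.026 ]), 0.19)]
ring_bow [(array([ 0.4399, -0.2836,  0.0696]), 0.71)]
```

View pics/w2.png

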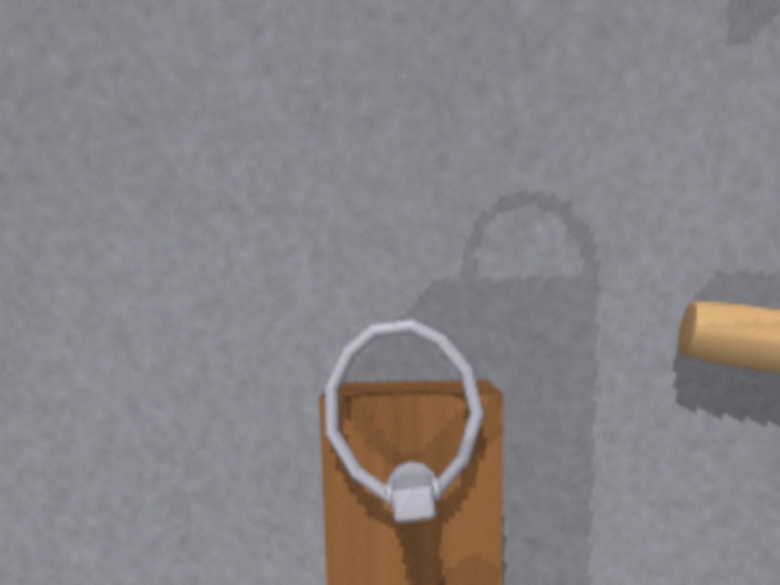

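```bash
python3 - <<'E'
from h import *
z=np.load("w2.npz"); p,d=z["p"],z["d"]; c=(z["K"],z["r"],z["t"]); X=cloud(c,d)
h=X[(X[...,2]>.0915)&(X[...,2]<.1)&(abs(X[...,0]-.476)<.02)&(abs(X[...,1]+.272)<.02)]
print(len(h),cv2.minAreaRect((h[:,:2]*1000).astype(np.float32)), np.median(h,0))
m=(X[...,2]>.064)&(X[...,2]<.085)&(abs(X[...,0]-.44)<.05)&(abs(X[...,1]+.28)<.05)
for r0,r1 in((.03,.045),(.045,.055),(.055,.07)):
  for o in ([.4755,-.2715],):
    q=X[m][:,:2]-o; rr=np.hypot(*q.T); q=q[(rr>r0)&(rr<r1)]; a=np.degrees(np.arctan2(-q[:,1],-q[:,0])); print(len(q),(a.min()+a.max())/2,a.mean(),a.min(),a.max(),rr.max())
# plane intersect of head top contour by brightness
print(px(c,[.4755,-.2715,.094]))
u,v=px(c,[.4755,-.2715,.094]).astype(int); print(p[v-9:v+10,u-9:u+10].mean(2).astype(int))
E
```

```text
193 ((475.5669860839844, -271.5355224609375), (11.939610481262207, 14.76218032836914), 16.064180374145508) [ 0.47538319 -0.27152761  0.09295486]
211 14.61434698553656 13.094241437118033 -42.27407099823248 71.5027649693056 0.06287448413445892
189 14.467249732544852 13.666070973396616 -22.7716181819502 51.7061176470399 0.06287448413445892
236 14.785458835384594 14.153622744448779 -7.454895613611138 37.02581328438033 0.06287448413445892
[328.38044961 193.3945719 ]
[[133 154 147 150 152 151 151 151 153 152 151 152 154 152 152 146 142 162
  164]
 [141 153 143 150 150 150 151 152 153 153 153 151 152 152 151 147 142 166
  185]
 [166 158 144 150 150 151 153 154 153 155 154 155 152 157 152 153 145 168
  199]
 [187 165 146 153 153 154 156 159 160 165 166 170 173 179 180 178 164 150
  191]
 [198 175 155 167 171 176 181 185 187 184 184 186 188 191 193 188 169 145
  180]
 [193 175 175 186 188 188 194 195 193 189 190 192 192 193 192 190 167 144
  161]
 [181 165 177 186 189 190 193 194 190 188 187 189 188 189 190 189 160 137
  139]
 [171 156 171 183 187 191 191 189 186 186 187 188 188 188 188 187 1
[... 205 characters left out ...]
 183 185 183 186 185 185 186 185 183 174 146
   93]
 [101 112 142 172 187 183 183 182 183 184 185 182 185 184 181 179 175 149
   98]
 [ 85 106 132 173 183 181 180 181 182 184 182 183 184 183 182 180 175 150
  100]
 [ 75  89 122 169 178 180 181 181 181 181 181 181 182 179 176 177 171 145
  103]
 [ 73  80 111 164 175 178 177 178 179 177 175 172 168 162 161 157 146 125
   88]
 [ 73  76  95 147 160 159 157 156 151 148 144 140 129 124 118 112 106  90
   74]
 [ 74  73  78 106 119 119 112 110 107 100  97  91  88  85  83  81  77  73
   70]
 [ 75  73  74  75  79  79  77  72  72  71  71  69  69  68  70  72  71  70
   66]
 [ 90  78  71  70  68  65  68  66  63  66  64  66  64  66  70  72  70  70
   68]]
```

>>> step_arm:
  motion:
    - [0.087, 0.005, 0.005, -0.02, 0, 0, 7.1]
    - [0.087, 0, 0, -0.03, 0, 0, 0.3]
    - [0.087, 0, 0, -0.03, 0, 0, 0]
    - [0.087, 0, 0, -0.01, 0, 0, 0]
    - [0.087, 0, 0, 0, 0, 0, 0]
    - [0.087, 0, 0, 0, 0, 0, 0]

```text
clock: 5.22
position: [0.4804, -0.2679, 0.114]
tcp_rot: [0.0, -0.132, 0.991, -0.001]
contact_force: [-0.4, 0.2, 0.4]
finger_gap: 0.998
grip_force: 0.0
```

```bash
python3 - <<'E'
from h import *
st()
p,d,c=img("wrist"); X=cloud(c,d)
h=X[(X[...,2]>.0905)&(X[...,2]<.1)&(abs(X[...,0]-.476)<.02)&(abs(X[...,1]+.272)<.02)]
print(len(h),cv2.minAreaRect((h[:,:2]*1000).astype(np.float32)), np.median(h,0))
E
```

```text
5.22 [ 0.4804 -0.2679  0.114 ] [[-0.965, -0.262, 0.001], [-0.262, 0.965, -0.001], [-0.001, -0.001, -1.0]] F [-0.4  0.2  0.4] T [ 0.02 -0.15 -0.01] 0.9977953880671457 0.0
398 ((475.3078918457031, -271.93548583984375), (11.716852188110352, 14.535920143127441), 15.110462188720703) [ 0.47497109 -0.271876    0.09294246]
```

>>> step_arm:
  motion:
    - [0.087, -0.0052, -0.0039, -0.01, 0, 0, 0]
    - [0.087, 0, 0, -0.017, 0, 0, 0]
    - [0.087, 0, 0, -0.0095, 0, 0, 0]
    - [0.087, 0, 0, 0, 0, 0, 0]
    - [0.087, 0, 0, 0, 0, 0, 0]

```text
clock: 5.68
position: [0.4749, -0.2725, 0.0773]
tcp_rot: [0.0, -0.131, 0.991, -0.0]
contact_force: [-0.1, 0.0, 0.4]
finger_gap: 1.002
grip_force: 0.0
```

>>> step_arm:
  motion:
    - [0.05, 0, 0, 0, 0, 0, 0]
    - [0.03, 0, 0, 0, 0, 0, 0]
    - [0.008, 0, 0, 0, 0, 0, 0]
    - [0.008, 0, 0, 0, 0, 0, 0]
    - [0.008, 0, 0, 0, 0, 0, 0]
    - [0.008, 0, 0, 0, 0, 0, 0]
    - [0.008, 0, 0, 0, 0, 0, 0]
    - [0.008, 0, 0, 0, 0, 0, 0]

```text
clock: 6.35
position: [0.4742, -0.2723, 0.0764]
tcp_rot: [-0.0, -0.131, 0.991, 0.0]
contact_force: [0.7, 0.8, -0.3]
finger_gap: 0.475
grip_force: 0.0
```

>>> step_arm:
  motion:
    - [0.008, 0, 0, 0, 0, 0, 0]
    - [0.008, 0, 0, 0, 0, 0, 0]
    - [0.008, 0, 0, 0, 0, 0, 0]
    - [0.008, 0, 0, 0, 0, 0, 0]
    - [0.008, 0, 0, 0, 0, 0, 0]
    - [0.008, 0, 0, 0, 0, 0, 0]
    - [0.008, 0, 0, 0, 0, 0, 0]
    - [0.008, 0, 0, 0, 0, 0, 0]
    - [0.008, 0, 0, 0, 0, 0, 0]
    - [0.008, 0, 0, 0, 0, 0, 0]

```text
clock: 7.18
position: [0.4742, -0.2723, 0.0764]
tcp_rot: [-0.0, -0.131, 0.991, 0.0]
contact_force: [-0.5, -0.1, -0.2]
finger_gap: 0.094
grip_force: 0.0
```

```bash
python3 - <<'E'
from h import *
st()
p,d,c=img("wrist","w3.png",(170,60,470,285),2.2)
X=cloud(c,d)
h=X[(X[...,2]>.0885)&(X[...,2]<.1)&(abs(X[...,0]-.476)<.03)&(abs(X[...,1]+.272)<.03)]
print(len(h), np.median(h,0) if len(h) else 0, px(c,[.475,-.272,.094]))
p,d,c=img("side","s3.png",(230,220,350,320),5)
E
```

```text
7.18 [ 0.4742 -0.2723  0.0764] [[-0.966, -0.259, -0.0], [-0.259, 0.966, 0.0], [0.0, 0.0, -1.0]] F [-0.5 -0.1 -0.2] T [ 0.06 -0.16 -0.05] 0.09417650724244134 0.0
381 [ 0.47408351 -0.27227303  0.09298029] [324.09524988 237.80286361]
```

View pics/w3.png

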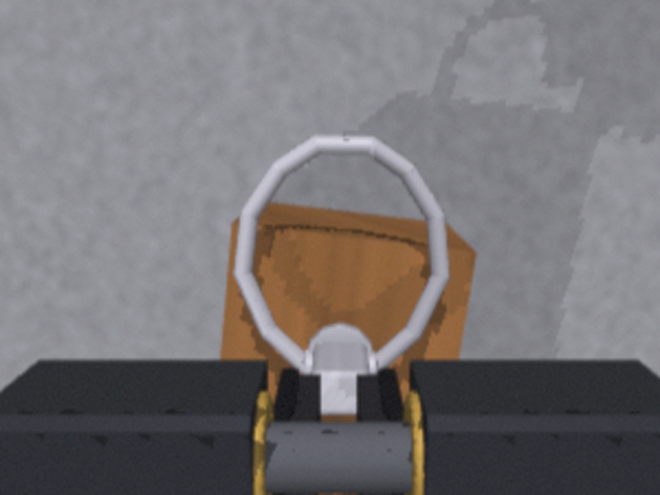

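>>> step_arm:
  motion:
    - [0.0, 0, 0, 0, 0, 0, 0]
    - [0.0, 0, 0, 0, 0, 0, 0]
    - [0.0, 0, 0, 0, 0, 0, 0]
    - [0.0, 0, 0, 0, 0, 0, 0]
    - [0.0, 0, 0, 0, 0, 0, 0]
    - [0.0, 0, 0, 0, 0, 0, 0]

```text
clock: 7.78
position: [0.4742, -0.2723, 0.0764]
tcp_rot: [-0.0, -0.131, 0.991, 0.0]
contact_force: [-0.2, -0.3, -0.3]
finger_gap: 0.007
grip_force: 0.0
```

```bash
python3 - <<'E'
from h import *
st()
p,d,c=img("wrist"); p3=cv2.imread("pics/w3.png")
q=cv2.resize(p[60:285,170:470,::-1],None,fx=2.2,fy=2.2,interpolation=cv2.INTER_CUBIC)[330:495]
s=cv2.resize(cv2.imread("pics/s3.png"),(480,400))
o=np.zeros((570,660,3),np.uint8); o[:165]=q[:165]; o[170:570,:480]=s; cv2.imwrite("pics/cmp.png",o)
E
```

```text
7.78 [ 0.4742 -0.2723  0.0764] [[-0.966, -0.259, -0.0], [-0.259, 0.966, 0.0], [0.0, 0.0, -1.0]] F [-0.2 -0.3 -0.3] T [ 0.09 -0.12  0.05] 0.0066713083802449995 0.0
```

View pics/cmp.png

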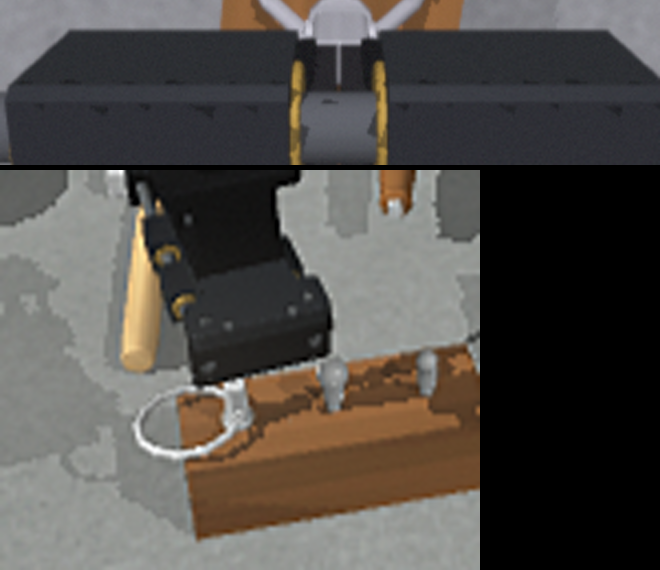

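```bash
python3 - <<'E'
from h import *
s=st(); T=np.array(s["position"]); Rt=R.from_quat(np.roll(s["tcp_rot"],-1)).as_matrix()
for n in("wrist","side","top"):
    p,d,c=img(n); X=(cloud(c,d)-T)@Rt   # tool coords
    ok=(abs(X)<.1).all(-1)
    if n=="wrist":
        for v in range(215,262,4): print(v,[tuple((X[v,u]*1000).round().astype(int)) if d[v,u]>0 else None for u in range(285,365,8)])
    else:
        q=X[ok&(X[...,2]<.005)&(abs(X[...,0])<.06)]; print(n,len(q)); 
        for lo in(-.06,-.05,-.04,-.03,-.02,-.015,-.01,-.005,0): 
            k=q[(q[:,2]>=lo)&(q[:,2]<lo+.005)]; print(lo,len(k),k.min(0).round(3) if len(k) else "",k.max(0).round(3) if len(k) else "")
E
```

```text
7.83 [ 0.4742 -0.2723  0.0764] [[-0.966, -0.259, 0.0], [-0.259, 0.966, 0.0], [-0.0, 0.0, -1.0]] F [ 0.6 -0.1 -0.6] T [ 0.04 -0.15  0.01] 0.00790307795664122 0.0
215 [(np.int64(2), np.int64(-25), np.int64(17)), (np.int64(6), np.int64(-19), np.int64(4)), (np.int64(5), np.int64(-14), np.int64(5)), (np.int64(1), np.int64(-10), np.int64(18)), (np.int64(4), np.int64(-4), np.int64(10)), (np.int64(4), np.int64(1), np.int64(10)), (np.int64(4), np.int64(6), np.int64(10)), (np.int64(2), np.int64(11), np.int64(16)), (np.int64(5), np.int64(15), np.int64(5)), (np.int64(6), np.int64(20), np.int64(4))]
219 [(np.int64(-1), np.int64(-25), np.int64(16)), (np.int64(-1), np.int64(-20), np.int64(17)), (np.int64(3), np.int64(-14), np.int64(4)), (np.int64(2), np.int64(-9), np.int64(7)), (np.int64(4), np.int64(-4), np.int64(0)), (np.int64(4), np.int64(1), np.int64(0)), (np.int64(4), np.int64(5), np.int64(1)), (np.int64(-1), np.int64(11), np.int64(18)), (np.int64(3), np.int64(15), np.int64(4)), (np.int64(-1), np.int64(21), np.int64(17))]
223 [(np.int64(37), np.int64(-11), np.int64(-107)), (np.int64(37), np.in
[... 4263 characters left out ...]
0), np.int64(-117)), (np.int64(32), np.int64(2), np.int64(-118)), (np.int64(33), np.int64(4), np.int64(-120)), (np.int64(35), np.int64(5), np.int64(-125)), (np.int64(35), np.int64(7), np.int64(-125))]
side 121
-0.06 0  
-0.05 0  
-0.04 0  
-0.03 0  
-0.02 23 [-0.06  -0.017 -0.02 ] [ 0.004 -0.001 -0.015]
-0.015 21 [-0.059 -0.017 -0.015] [ 0.005 -0.002 -0.01 ]
-0.01 15 [-0.059 -0.019 -0.01 ] [ 0.005 -0.002 -0.006]
-0.005 15 [-0.059 -0.015 -0.005] [ 0.005 -0.    -0.   ]
0 47 [-0.057 -0.029  0.002] [0.058 0.026 0.005]
top 24
-0.06 0  
-0.05 0  
-0.04 0  
-0.03 0  
-0.02 0  
-0.015 0  
-0.01 0  
-0.005 2 [ 0.01   0.014 -0.   ] [ 0.054  0.02  -0.   ]
0 22 [ 0.003 -0.024  0.   ] [0.059 0.026 0.005]
```

```bash
python3 - <<'E'
from h import *
s=st(); T=np.array(s["position"]); Rt=R.from_quat(np.roll(s["tcp_rot"],-1)).as_matrix()
p,d,c=img("wrist"); X=(cloud(c,d)-T)@Rt*1000; print(((-c[1].T@c[2])-T)@Rt)
for v in range(224,233): print(v,[X[v,u].round(1).tolist() for u in (309,317,325,333,341)])
p,d,c=img("side")
for z in (0,-17,-30,-40,-60): print(z,px(c,T+Rt@[0,-.01,z/1000]).round(1), px(c,T+Rt@[-.01,-.01,z/1000]).round(1))
q=p[225:300,225:350,::-1]; cv2.imwrite("pics/s4.png",cv2.resize(q,None,fx=6,fy=6,interpolation=cv2.INTER_NEAREST))
E
```

```text
7.98 [ 0.4742 -0.2723  0.0764] [[-0.966, -0.259, -0.0], [-0.259, 0.966, -0.0], [0.0, -0.0, -1.0]] F [ 0.3  0.6 -0.1] T [ 0.03 -0.16  0.01] 0.003317363723857388 0.0
[ 0.0658428  -0.00046089 -0.19372057]
224 [[0.6, -9.0, 2.0], [4.2, -3.9, -8.9], [4.4, 0.6, -9.5], [4.6, 5.1, -10.1], [-0.1, 10.5, 4.1]]
225 [[-0.1, -9.0, 2.2], [4.7, -3.9, -12.1], [4.3, 0.6, -10.8], [4.2, 5.1, -10.5], [-0.4, 10.4, 3.2]]
226 [[-0.6, -9.0, 1.7], [4.5, -3.9, -13.2], [4.6, 0.6, -13.5], [4.3, 5.1, -12.6], [-1.2, 10.4, 3.6]]
227 [[10.4, -7.5, -32.1], [4.0, -3.9, -13.4], [4.5, 0.6, -14.8], [4.2, 5.0, -14.0], [10.2, 8.5, -31.5]]
228 [[10.5, -7.4, -33.9], [4.3, -3.8, -16.0], [4.2, 0.6, -15.9], [3.9, 5.0, -15.0], [10.6, 8.4, -34.3]]
229 [[10.4, -7.4, -35.2], [4.0, -3.8, -16.7], [4.0, 0.6, -17.0], [4.0, 5.0, -16.8], [10.4, 8.3, -35.0]]
230 [[9.9, -7.4, -35.2], [8.9, -3.5, -32.2], [9.1, 0.5, -33.0], [9.3, 4.5, -33.5], [10.1, 8.3, -35.9]]
231 [[10.3, -7.3, -37.6], [8.8, -3.5, -33.5], [8.8, 0.5, -33.5], [9.3, 4.4, -35.1], [10.3, 8.2, -37.8]]
232 [[10.1, -7.2, -38.6], [8.7, -3.5, -34.6], [9.0, 0.5, -35.5], [9.1, 4.4, -35.8], [10.1, 8.1, -38.7]]
0 [289.1 279.8] [293.1 278.7]
-17 [288.6 274.7] [292.7 273.6]
-30 [288.3 270.7] [292.3 269.7]
-40 [288.  267.6] [292.1 266.6]
-60 [287.4 261.2] [291.6 260.2]
```

View pics/s4.png

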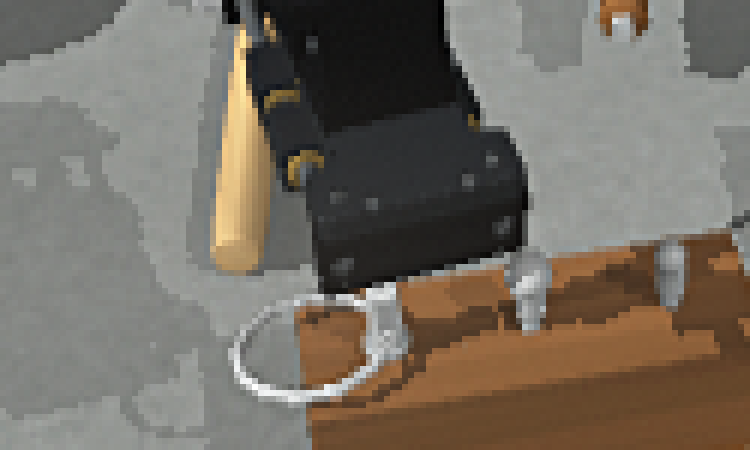

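>>> step_arm:
  motion:
    - [0.08, 0, 0, 0, 0, 0, 0]
    - [0.08, 0, 0, 0, 0, 0, 0]
    - [0.08, 0, 0, 0, 0, 0, 0]
    - [0.08, 0, 0, 0, 0, 0, 0]
    - [0.08, 0, 0, 0, 0, 0, 0]
    - [0.08, 0, 0, 0, 0, 0, 0]
    - [0.08, 0, 0, 0, 0, 0, 0]
    - [0.08, 0, 0, 0, 0, 0, 0]
    - [0.08, 0, 0, 0, 0, 0, 0]
    - [0.08, 0, 0, 0, 0, 0, 0]
    - [0.08, 0, 0, 0, 0, 0, 0]
    - [0.08, 0, 0, 0, 0, 0, 0]

```text
clock: 9.08
position: [0.4742, -0.2723, 0.0764]
tcp_rot: [0.0, -0.131, 0.991, -0.0]
contact_force: [0.6, -0.1, -0.0]
finger_gap: 0.83
grip_force: 0.0
```

>>> step_arm:
  motion:
    - [0.08, 0.001, 0.0005, -0.005, 0, 0, 0]
    - [0.08, 0, 0, -0.005, 0, 0, 0]
    - [0.08, 0, 0, -0.005, 0, 0, 0]
    - [0.08, 0, 0, 0, 0, 0, 0]

```text
clock: 9.42
position: [0.4742, -0.2714, 0.0598]
tcp_rot: [-0.001, -0.131, 0.991, 0.001]
contact_force: [0.6, -0.5, -0.8]
finger_gap: 0.916
grip_force: 0.0
```

```bash
python3 - <<'E'
from h import *
s=st(); T=np.array(s["position"]); Rt=R.from_quat(np.roll(s["tcp_rot"],-1)).as_matrix()
p,d,c=img("wrist"); X=(cloud(c,d)-T)@Rt*1000
for sgn in(-1,1):
  q=X[(X[...,1]*sgn>20)&(X[...,1]*sgn<75)&(X[...,2]<-2)&(X[...,2]>-75)&(abs(X[...,0])<20)]
  for lo in range(-75,0,5):
    k=q[(q[:,2]>=lo)&(q[:,2]<lo+5)]
    if len(k): print(sgn,lo,len(k),k.min(0).round(),k.max(0).round())
h=X[(abs(X[...,0])<20)&(abs(X[...,1])<20)&(X[...,2]<0)&(X[...,2]>-25)]
k=h[h[:,2]<h[:,2].min()+3]; print("head top",h[:,2].min(),np.median(k,0),cv2.minAreaRect(k[:,:2].astype(np.float32)))
E
```

```text
9.42 [ 0.4742 -0.2714  0.0598] [[-0.966, -0.259, -0.003], [-0.259, 0.966, 0.001], [0.002, 0.002, -1.0]] F [ 0.6 -0.5 -0.8] T [ 0.07 -0.12  0.01] 0.9162680085371333 0.0
-1 -75 109 [-11. -41. -75.] [  2. -40. -70.]
-1 -70 48 [-10. -41. -70.] [ -1. -40. -65.]
-1 -65 71 [-10. -51. -65.] [ 11. -41. -60.]
-1 -60 157 [-10. -51. -60.] [ 11. -40. -55.]
-1 -55 123 [-10. -49. -55.] [ 11. -40. -50.]
-1 -50 115 [  4. -49. -50.] [ 11. -40. -45.]
-1 -45 120 [  1. -49. -45.] [ 11. -40. -40.]
-1 -40 124 [ -1. -49. -40.] [ 11. -40. -35.]
-1 -35 78 [ -3. -49. -35.] [ 11. -40. -31.]
-1 -15 179 [  6. -27. -14.] [ 20. -20. -10.]
-1 -10 12 [ 10. -27. -10.] [ 19. -20.  -8.]
1 -75 105 [-11.  39. -75.] [  2.  40. -70.]
1 -70 54 [-10.  39. -70.] [ -1.  40. -65.]
1 -65 72 [-10.  40. -65.] [ 11.  51. -60.]
1 -60 154 [-11.  39. -60.] [ 11.  50. -55.]
1 -55 123 [-10.  39. -55.] [ 11.  49. -50.]
1 -50 116 [  4.  39. -50.] [ 11.  48. -45.]
1 -45 118 [  1.  39. -45.] [ 11.  49. -40.]
1 -40 130 [ -1.  39. -40.] [ 11.  49. -35.]
1 -35 74 [ -3.  39. -35.] [ 11.  49. -31.]
1 -15 169 [  6.  20. -13.] [ 20.  27. -10.]
1 -10 8 [ 15.  21. -10.] [20. 26. -9.]
head top -24.953156234046897 [ 4.35465624e+00 -1.73263648e-03 -2.34479817e+01] ((4.120973587036133, -0.8219819068908691), (14.284261703491211, 1.6969841718673706), 87.98906707763672)
```

>>> step_arm:
  motion:
    - [0.08, 0.0018, 0.0004, -0.005, 0, 0, 0]
    - [0.08, 0, 0, -0.005, 0, 0, 0]
    - [0.05, 0, 0, -0.003, 0, 0, 0]
    - [0.01, 0, 0, 0, 0, 0, 0]
    - [0.0, 0, 0, 0, 0, 0, 0]
    - [0.0, 0, 0, 0, 0, 0, 0]
    - [0.0, 0, 0, 0, 0, 0, 0]
    - [0.0, 0, 0, 0, 0, 0, 0]
    - [0.0, 0, 0, 0, 0, 0, 0]
    - [0.0, 0, 0, 0, 0, 0, 0]
    - [0.0, 0, 0, 0, 0, 0, 0]
    - [0.0, 0, 0, 0, 0, 0, 0]

```text
clock: 10.47
position: [0.4771, -0.2714, 0.0485]
tcp_rot: [0.0, -0.131, 0.991, -0.0]
contact_force: [0.4, 0.3, 0.7]
finger_gap: 0.244
grip_force: 0.0
```

>>> step_arm:
  motion:
    - [0.0, 0, 0, 0, 0, 0, 0]
    - [0.0, 0, 0, 0, 0, 0, 0]
    - [0.0, 0, 0, 0, 0, 0, 0]
    - [0.0, 0, 0, 0, 0, 0, 0]
    - [0.0, 0, 0, 0, 0, 0, 0]

```text
clock: 10.88
position: [0.477, -0.2714, 0.0484]
tcp_rot: [-0.0, -0.131, 0.991, 0.0]
contact_force: [-0.7, -0.6, 0.0]
finger_gap: 0.17
grip_force: 30.0
```

>>> step_arm:
  motion:
    - [0.0, 0, 0, 0.02, 0, 0, 0]
    - [0.0, 0, 0, 0.04, 0, 0, 0]
    - [0.0, 0, 0, 0.04, 0, 0, 0]
    - [0.0, 0, 0, 0.04, 0, 0, 0]
    - [0.0, 0, 0, 0.04, 0, 0, 0]
    - [0.0, 0, 0, 0.03, 0, 0, 0]
    - [0.0, 0, 0, 0.03, 0, 0, 0]
    - [0.0, 0, 0, 0, 0, 0, 0]

```text
clock: 11.55
position: [0.4797, -0.273, 0.2956]
tcp_rot: [0.006, -0.131, 0.991, -0.004]
contact_force: [1.3, -1.5, -0.0]
finger_gap: 0.172
grip_force: 30.0
```

>>> step_arm:
  motion:
    - [0.0, 0.0125, 0.031, 0, 0, 0, 6.84]
    - [0.0, 0.0125, 0.031, 0, 0, 0, 6.84]
    - [0.0, 0.0125, 0.031, 0, 0, 0, 6.84]
    - [0.0, 0.0125, 0.031, 0, 0, 0, 6.84]
    - [0.0, 0.0125, 0.031, 0, 0, 0, 6.84]
    - [0.0, 0.0125, 0.031, 0, 0, 0, 6.84]
    - [0.0, 0.0125, 0.031, 0, 0, 0, 6.84]
    - [0.0, 0.0125, 0.031, 0, 0, 0, 6.84]
    - [0.0, 0.0125, 0.031, 0, 0, 0, 6.84]
    - [0.0, 0.0125, 0.029, 0, 0, 0, 6.84]
    - [0.0, 0, 0, 0, 0, 0, 0]
    - [0.0, 0, 0, 0, 0, 0, 0]

```text
clock: 12.55
position: [0.6019, 0.0382, 0.2865]
tcp_rot: [-0.001, -0.666, 0.746, 0.001]
contact_force: [-0.6, -0.5, -1.2]
finger_gap: 0.166
grip_force: 30.0
```

```bash
python3 - <<'E'
from h import *
s=st(); T=np.array(s["position"]); Rt=R.from_quat(np.roll(s["tcp_rot"],-1)).as_matrix()
print("yaw",np.degrees(np.arctan2(Rt[1,0],Rt[0,0])))
p,d,c=img("wrist","w5.png",(200,60,440,260),3.2); np.savez("w5.npz",p=p,d=d,K=c[0],r=c[1],t=c[2],T=T,Rt=Rt)
print(px(c,[.6015,.0358,.2253]),px(c,T+Rt@[-.001,0,.0373]))
E
```

```text
12.55 [0.6019 0.0382 0.2865] [[-0.113, -0.994, -0.003], [-0.994, 0.113, -0.0], [0.001, 0.003, -1.0]] F [-0.6 -0.5 -1.2] T [ 0.05 -0.01 -0.01] 0.16579002321109557 29.99673753976822
yaw -96.47586970877776
[324.46861452 198.31741128] [324.70129866 211.20570771]
```

View pics/w5.png

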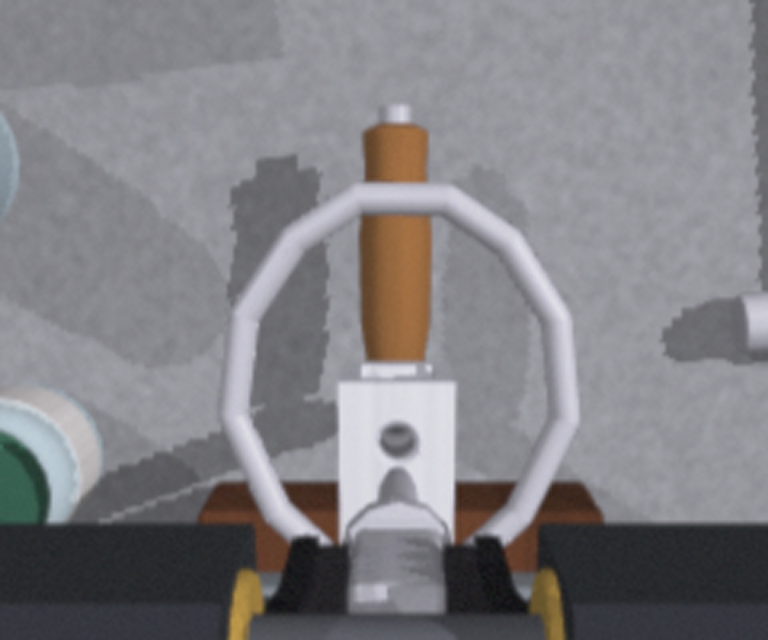

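```bash
python3 - <<'E'
from h import *
z=np.load("w5.npz"); p,d,T,Rt=z["p"],z["d"],z["T"],z["Rt"]; c=(z["K"],z["r"],z["t"])
r=hole(p,d,c,(303,178,345,204),.2253); print(r[1:]); 
ht=(r[3]-T)@Rt*1000; print("hole tool",ht)
X=(cloud(c,d)-T)@Rt*1000
q=X[(abs(X[...,0])<15)&(abs(X[...,1])<15)&(X[...,2]<42)&(X[...,2]>-30)]
for lo in range(-20,42,4):
    k=q[(q[:,2]>=lo)&(q[:,2]<lo+4)]
    if len(k): print(lo,len(k),k.min(0).round(1),k.max(0).round(1),"ymid",(k[:,1].min()+k[:,1].max())/2)
print(px(c,T+Rt@[0,0,.0373]))
for v in range(203,216): print(v,p[v,316:334].mean(1).astype(int),X[v,324].round(1))
E
```

```text
((324.30389404296875, 197.47744750976562), ((11.74605655670166, 13.103747367858887), 127.16646575927734), array([0.60155098, 0.03512247, 0.2253    ]), array([318, 192,  13,  10, 112], dtype=int32))
hole tool [ 2.99630176 -0.22219771 61.23983996]
-20 93 [  4.5  -9.4 -19.8] [ 10.9   8.2 -16. ] ymid -0.5757772800115228
-16 192 [  4.1 -10.  -16. ] [ 11.5   8.4 -12. ] ymid -0.7984501742883561
-12 8 [  6.8  -1.7 -11.9] [ 11.2   7.3 -10.8] ymid 2.8130174870931604
8 10 [ 4.3 -3.   8.9] [ 5.2  2.  12. ] ymid -0.5352611116331634
12 20 [ 3.2 -3.7 12.2] [ 5.5  2.7 15.8] ymid -0.5254702389676857
16 19 [ 2.4 -4.4 16.5] [ 5.4  2.7 19.9] ymid -0.8333008693866719
20 19 [ 1.6 -4.5 20.7] [ 5.1  2.8 23.8] ymid -0.83902869873435
24 12 [ 1.6 -4.5 24. ] [ 5.1  2.2 27.3] ymid -1.176592024674003
28 6 [ 2.5 -3.2 28.1] [ 4.5  2.9 31.5] ymid -0.1861631554508585
32 7 [ 3.  -2.6 32.1] [ 4.2  1.6 35.5] ymid -0.4949436683822235
[324.7019065 209.8427653]
203 [218 216 219 223 220 208 191 174 168 174 180 188 197 210 220 220 220 218] [-2.1 -0.5 64. ]
204 [218 216 216 220 222 221 217 210 204 203 202 208 215 221 222 222 
[... 373 characters left out ...]
22 222 220 217] [ 4.7 -0.5 25.4]
209 [217 216 213 192 134 113 113 121 129 135 142 153 177 217 222 223 221 219] [ 5.1 -0.5 21.6]
210 [218 214 206 160 120 114 115 121 130 134 142 150 166 204 221 222 221 218] [ 5.  -0.5 19.7]
211 [218 213 189 133 114 113 114 123 129 136 141 149 158 181 219 222 219 217] [ 4.8 -0.5 17.9]
212 [217 210 171 120 113 112 114 122 129 137 141 149 157 169 213 222 220 218] [ 5.5 -0.5 13.4]
213 [218 210 161 118 112 113 118 121 129 136 140 151 157 169 208 221 220 219] [ 5.2 -0.5 12.2]
214 [217 209 150 116 111 113 118 122 124 130 139 147 158 166 198 221 219 218] [ 5.2 -0.5 10. ]
215 [216 204 143 116 114 118 130 127 129 130 134 144 156 164 193 219 220 220] [ 11.5  -0.6 -12.8]
```

```bash
python3 - <<'E'
from h import *
def run(f,cols,rows,inn):
    z=np.load(f); p=z["p"]; K,r,t=z["K"],z["r"],z["t"]; g=p.mean(2)
    def onp(u,v):
        o=-r.T@t; k=r.T@(np.linalg.inv(K)@np.array([u,v,1.])); return o+k*(.2253-o[2])/k[2]
    ax=np.array([-.1143,-.9934])
    # front edge: subpixel crossing along columns
    e=[]
    for u in cols:
        a=g[rows[0]:rows[1],u]; lev=(a.min()+220)/2
        for i in range(len(a)-1,0,-1):
            if a[i]>=200 and a[i-1]<200: v=rows[0]+i-1+(200-a[i-1])/(a[i]-a[i-1]); e.append(onp(u,v)[:2]@ax*1000); break
    # hole rows along the centre columns: where g crosses 185
    h=[]
    for u in inn[0]:
        a=g[inn[1]:inn[2],u]; b=np.where(a<185)[0]; 
        t0=inn[1]+b[0]-(185-a[b[0]])/(a[b[0]-1]-a[b[0]]); t1=inn[1]+b[-1]+(185-a[b[-1]])/(a[b[-1]+1]-a[b[-1]])
        h.append([onp(u,t0)[:2]@ax*1000,onp(u,t1)[:2]@ax*1000])
    h=np.array(h); print(f,"edge",np.median(e),"hole from edge",np.median(e)-15,"hole far/near",h.max(0).round(2),h.min(0).round(2),[x.round(1).tolist() for x in h])
    return g
g=run("w1.npz",range(292,318),(55,75),(range(302,308),72,100))
g=run("w5.npz",range(312,338),(172,190),(range(322,328),186,206))
print(g[176:205,324].astype(int))
g=np.load("w1.npz")["p"].mean(2); print(g[58:98,305].astype(int))
E
```

```text
w1.npz edge -89.97709327347502 hole from edge -104.97709327347502 hole far/near [ -99.31 -108.91] [ -99.93 -109.34] [[-99.4, -109.2], [-99.3, -109.3], [-99.3, -109.3], [-99.4, -109.3], [-99.6, -109.3], [-99.9, -108.9]]
w5.npz edge -89.43728000685908 hole from edge -104.43728000685908 hole far/near [ -98.61 -107.96] [ -99.21 -108.42] [[-98.8, -108.0], [-98.6, -108.3], [-98.6, -108.4], [-98.7, -108.3], [-98.9, -108.2], [-99.2, -108.0]]
[218 184 161 192 215 221 221 221 220 220 221 220 219 219 218 189 144 103
  82  96 117 128 127 108  95  98 119 168 204]
[ 99 100 104 146 211 226 227 228 228 227 228 228 227 227 228 227 227 226
 212 167 136 126 129 117 104  91  90  92  92  92  93  91  93 130 197 220
 223 226 226 226]
```

>>> step_arm:
  motion:
    - [0.0, -0.0005, -0.0009, -0.008, 0, 0, 0]
    - [0.0, 0, 0, -0.008, 0, 0, 0]
    - [0.0, 0, 0, -0.004, 0, 0, 0]
    - [0.0, 0, 0, 0, 0, 0, 0]
    - [0.0, 0, 0, 0, 0, 0, 0]
    - [0.0, 0, 0, 0, 0, 0, 0]

```text
clock: 13.1
position: [0.6016, 0.0353, 0.2687]
tcp_rot: [0.0, -0.665, 0.747, -0.0]
contact_force: [-0.3, -0.3, -1.5]
finger_gap: 0.169
grip_force: 30.0
```

```bash
python3 - <<'E'
from h import *
s=st(); T=np.array(s["position"]); Rt=R.from_quat(np.roll(s["tcp_rot"],-1)).as_matrix()
print("s",T[:2]@[-.1143,-.9934]*1000,"lat",T[:2]@[-.9934,.1143]*1000)
p,d,c=img("wrist"); g=p.mean(2); X=(cloud(c,d)-T)@Rt*1000
u,v=px(c,T+Rt@[.001,-.0005,.037]).astype(int); print(u,v)
print(g[v-24:v+4,u-12:u+13].astype(int))
E
```

```text
13.1 [0.6016 0.0353 0.2687] [[-0.115, -0.993, 0.001], [-0.993, 0.115, -0.0], [0.0, -0.001, -1.0]] F [-0.3 -0.3 -1.5] T [ 0.07 -0.07 -0.  ] 0.16879853770444797 29.996977150440216
s -103.81632027628524 lat -593.6197797967668
323 208
[[151 182 217 213 205 201 202 212 217 219 219 218 216 217 218 218 217 219
  216 189 163 160 157 163 173]
 [151 181 214 206 203 199 198 202 214 217 217 213 186 182 183 182 184 185
  183 166 162 161 158 157 156]
 [149 167 187 184 185 182 178 180 193 196 197 191 161 158 158 158 158 159
  158 158 156 155 154 153 152]
 [156 158 163 164 164 161 162 162 167 168 168 165 156 155 157 156 158 156
  157 157 156 155 155 157 155]
 [192 194 193 196 194 188 187 187 190 191 191 192 189 191 190 191 191 193
  194 193 194 192 191 191 189]
 [214 218 218 219 216 215 211 210 214 216 214 214 212 213 215 215 216 216
  218 218 218 218 217 215 213]
 [219 220 222 223 220 219 215 216 218 219 219 219 217 218 219 218 220 220
  221 221 221 221 220 219 218]
 [220 221 222 223 220 219 216 216 218 220 218 219 218 219 219 219 220 220
  221 222 222 223 221 218 218]
 [220 220 222 223 221 218 216
[... 1371 characters left out ...]
44 125 121 118 112 114 119 120 125 127
  126 154 200 220 221 218 217]
 [218 219 222 222 219 216 206 187 125 115 122 115 109 115 125 130 129 117
  109 143 176 218 220 218 217]
 [215 217 217 219 218 216 206 173 105 101 111 108 115 121 129 133 133 104
   99 136 165 211 219 217 218]
 [181 184 184 191 208 217 211 181 112 101 108 111 118 126 133 138 138 116
  101 135 165 208 218 217 216]
 [159 159 161 173 212 217 212 194 133 109 110 114 119 127 133 141 145 138
  117 142 164 206 215 206 204]
 [156 157 160 172 213 209 181 206 139 114 112 115 119 126 133 142 147 151
  136 139 153 203 207 197 197]
 [156 158 160 164 179 176 157 192 128 113 111 116 120 129 134 139 148 154
  149 142 165 199 202 198 196]]
```

```bash
python3 - <<'E'
from h import *
K,r,t=cal("wrist"); o=-r.T@t
for v in (188.35,200.8):
    k=r.T@(np.linalg.inv(K)@np.array([324,v,1.])); P=o+k*(.2253-o[2])/k[2]; print(v,P,P[:2]@[-.1143,-.9934]*1000,P[:2]@[-.9934,.1143]*1000)
st()
E
```

```text
188.35 [0.60059566 0.0213539  0.2253    ] -89.8610489169914 -594.1909819015711
200.8 [0.60164868 0.03045443 0.2253    ] -99.02187305107005 -594.1968608764091
13.15 [0.6017 0.0354 0.2688] [[-0.115, -0.993, 0.001], [-0.993, 0.115, 0.0], [-0.0, -0.001, -1.0]] F [-0.6  0.1 -1.1] T [ 0.09 -0.02 -0.04] 0.16851052266982186 29.997113049030304
```

>>> step_arm:
  motion:
    - [0.0, 0.0002, 0.0024, 0, 0, 0, 0]
    - [0.0, 0, 0, -0.003, 0, 0, 0]
    - [0.0, 0, 0, 0, 0, 0, 0]
    - [0.0, 0, 0, 0, 0, 0, 0]
    - [0.0, 0, 0, 0, 0, 0, 0]
    - [0.0, 0, 0, 0, 0, 0, 0]

```text
clock: 13.65
position: [0.6018, 0.0382, 0.2654]
tcp_rot: [0.0, -0.665, 0.746, -0.0]
contact_force: [0.3, -0.2, -0.8]
finger_gap: 0.168
grip_force: 30.0
```

```bash
python3 - <<'E'
from h import *
s=st(); T=np.array(s["position"]); Rt=R.from_quat(np.roll(s["tcp_rot"],-1)).as_matrix()
print("s",T[:2]@[-.1143,-.9934]*1000,"lat",T[:2]@[-.9934,.1143]*1000)
p,d,c=img("wrist"); g=p.mean(2); X=(cloud(c,d)-T)@Rt*1000
q=X[(abs(X[...,0])<15)&(abs(X[...,1])<5)&(X[...,2]<34)&(X[...,2]>8)]
for lo in range(8,34,4):
    k=q[(q[:,2]>=lo)&(q[:,2]<lo+4)]
    if len(k): m=k[abs(k[:,1]+.6)<1.2]; print(lo,len(k),"front x",np.median(m[:,0]) if len(m) else None,"ymid",(k[:,1].min()+k[:,1].max())/2)
print(g[192:212,312:337].astype(int))
E
```

```text
13.65 [0.6018 0.0382 0.2654] [[-0.114, -0.993, 0.0], [-0.993, 0.114, 0.0], [-0.0, -0.0, -1.0]] F [ 0.3 -0.2 -0.8] T [ 0.12 -0.07 -0.  ] 0.168237694297149 29.99701291322708
s -106.68444715533397 lat -593.445763582319
8 10 front x 5.11269544019552 ymid -0.5111399568798807
12 21 front x 5.054543304996145 ymid -0.4961663941797383
16 16 front x 4.918805977686181 ymid -0.8176149769271979
20 20 front x 4.865310132048959 ymid -0.8168823840818604
24 15 front x 4.762782821967642 ymid -0.47227672133290266
28 3 front x 4.485075450785988 ymid -0.4758383674725713
32 4 front x 4.1080189720100435 ymid -1.8530046432625695
[[222 222 222 221 218 215 217 219 219 218 217 218 219 219 220 220 221 221
  222 222 222 220 218 217 219]
 [221 222 222 220 217 216 217 220 219 218 217 218 219 219 220 220 222 222
  222 222 223 220 219 217 218]
 [222 222 222 220 217 214 215 218 219 218 218 217 219 219 219 220 221 222
  222 222 221 220 218 218 220]
 [222 222 222 220 216 215 217 218 218 218 218 216 218 218 219 219 221 221
  223 222 222 219 218 217 219]
 [221 221 222 220 218 215 216 218 218 218 218 218 218 219 219 220 2
[... 913 characters left out ...]
02 112 122 123 125 124 117 100  92 106
  145 169 217 220 217 218 218]
 [220 221 221 220 218 209 150 100  93 101 110 115 120 122 118  98  96 113
  147 169 217 218 217 217 219]
 [217 218 219 217 216 210 171 127  98 102 108 116 122 127 129 118 108 130
  155 167 216 220 218 218 218]
 [185 185 186 182 177 165 151 151 118 107 114 118 124 131 138 136 129 130
  145 170 208 218 218 218 218]
 [160 161 162 160 152 142 133 135 117 111 114 122 127 133 140 147 146 139
  148 181 204 218 217 216 217]
 [159 160 159 157 155 146 132 121 114 113 115 121 127 135 139 148 152 151
  168 196 203 206 203 203 207]
 [160 159 161 158 152 148 136 116 112 111 115 122 127 133 141 150 156 161
  190 201 202 199 198 196 198]]
```

>>> step_arm:
  motion:
    - [0.0, 0, -0.0004, 0, 0, 0, 0]
    - [0.0, 0, 0, -0.002, 0, 0, 0]
    - [0.0, 0, 0, -0.002, 0, 0, 0]
    - [0.0, 0, 0, -0.002, 0, 0, 0]
    - [0.0, 0, 0, 0, 0, 0, 0]
    - [0.0, 0, 0, 0, 0, 0, 0]
    - [0.0, 0, 0, 0, 0, 0, 0]

```text
clock: 14.28
position: [0.6017, 0.0377, 0.2594]
tcp_rot: [-0.0, -0.665, 0.746, -0.0]
contact_force: [-1.0, 0.2, -0.9]
finger_gap: 0.166
grip_force: 30.0
```

>>> step_arm:
  motion:
    - [0.0, 0, 0, -0.002, 0, 0, 0]
    - [0.0, 0, 0, -0.002, 0, 0, 0]
    - [0.0, 0, 0, -0.001, 0, 0, 0]
    - [0.0, 0, 0, 0, 0, 0, 0]
    - [0.0, 0, 0, 0, 0, 0, 0]
    - [0.0, 0, 0, 0, 0, 0, 0]

```text
clock: 14.78
position: [0.6018, 0.0377, 0.2544]
tcp_rot: [0.0, -0.665, 0.746, -0.0]
contact_force: [0.1, -0.1, -0.4]
finger_gap: 0.166
grip_force: 30.0
```

>>> step_arm:
  motion:
    - [0.0, 0, 0, -0.002, 0, 0, 0]
    - [0.0, 0, 0, -0.002, 0, 0, 0]
    - [0.0, 0, 0, -0.002, 0, 0, 0]
    - [0.0, 0, 0, -0.002, 0, 0, 0]
    - [0.0, 0, 0, 0, 0, 0, 0]
    - [0.0, 0, 0, 0, 0, 0, 0]

```text
clock: 15.28
position: [0.6019, 0.0378, 0.2465]
tcp_rot: [0.0, -0.665, 0.746, -0.0]
contact_force: [0.5, 0.0, -0.1]
finger_gap: 0.167
grip_force: 30.0
```

>>> step_arm:
  motion:
    - [0.0, 0, 0.0004, -0.002, 0, 0, 0]
    - [0.0, 0, 0, -0.002, 0, 0, 0]
    - [0.0, 0, 0, -0.002, 0, 0, 0]
    - [0.0, 0, 0, 0, 0, 0, 0]
    - [0.0, 0, 0, 0, 0, 0, 0]

```text
clock: 15.7
position: [0.6019, 0.0381, 0.2404]
tcp_rot: [0.0, -0.665, 0.746, -0.0]
contact_force: [-0.3, -0.6, 2.7]
finger_gap: 0.168
grip_force: 30.0
```

>>> step_arm:
  motion:
    - [0.0, 0, 0, -0.0015, 0, 0, 0]
    - [0.0, 0, 0, -0.0015, 0, 0, 0]
    - [0.0, 0, 0, -0.0015, 0, 0, 0]
    - [0.0, 0, 0, 0, 0, 0, 0]
    - [0.0, 0, 0, 0, 0, 0, 0]

```text
clock: 16.12
position: [0.6018, 0.0382, 0.2356]
tcp_rot: [0.0, -0.665, 0.746, 0.0]
contact_force: [0.0, 0.6, 1.9]
finger_gap: 0.17
grip_force: 30.0
```

>>> step_arm:
  motion:
    - [0.0, 0, 0, -0.0015, 0, 0, 0]
    - [0.0, 0, 0, -0.0015, 0, 0, 0]
    - [0.0, 0, 0, -0.0015, 0, 0, 0]
    - [0.0, 0, 0, -0.0015, 0, 0, 0]
    - [0.0, 0, 0, 0, 0, 0, 0]
    - [0.0, 0, 0, 0, 0, 0, 0]

```text
clock: 16.62
position: [0.6018, 0.0383, 0.2295]
tcp_rot: [0.0, -0.665, 0.746, 0.0]
contact_force: [2.1, 1.1, 1.3]
finger_gap: 0.169
grip_force: 30.0
```

>>> step_arm:
  motion:
    - [0.0, 0, 0, -0.002, 0, 0, 0]
    - [0.0, 0, 0, -0.002, 0, 0, 0]
    - [0.0, 0, 0, -0.002, 0, 0, 0]
    - [0.0, 0, 0, -0.002, 0, 0, 0]
    - [0.0, 0, 0, -0.002, 0, 0, 0]
    - [0.0, 0, 0, 0, 0, 0, 0]
    - [0.0, 0, 0, 0, 0, 0, 0]

```text
clock: 17.2
position: [0.602, 0.0385, 0.2205]
tcp_rot: [0.001, -0.666, 0.746, -0.0]
contact_force: [-0.5, 1.1, 5.7]
finger_gap: 0.168
grip_force: 30.0
```

>>> step_arm:
  motion:
    - [0.0, 0, 0, -0.001, 0, 0, 0]
    - [0.0, 0, 0, -0.001, 0, 0, 0]
    - [0.0, 0, 0, -0.001, 0, 0, 0]
    - [0.0, 0, 0, -0.001, 0, 0, 0]
    - [0.0, 0, 0, 0, 0, 0, 0]
    - [0.0, 0, 0, 0, 0, 0, 0]

```text
clock: 17.7
position: [0.602, 0.0386, 0.2167]
tcp_rot: [0.001, -0.666, 0.746, -0.0]
contact_force: [-0.3, 1.5, 5.8]
finger_gap: 0.169
grip_force: 30.0
```

>>> step_arm:
  motion:
    - [0.0, 0, 0, -0.001, 0, 0, 0]
    - [0.0, 0, 0, -0.001, 0, 0, 0]
    - [0.0, 0, 0, 0, 0, 0, 0]
    - [0.0, 0, 0, 0, 0, 0, 0]

```text
clock: 18.03
position: [0.602, 0.0386, 0.2147]
tcp_rot: [0.001, -0.666, 0.746, -0.0]
contact_force: [-0.3, 2.6, 5.6]
finger_gap: 0.168
grip_force: 30.0
```

>>> step_arm:
  motion:
    - [0.0, 0, 0, -0.0007, 0, 0, 0]
    - [0.0, 0, 0, 0, 0, 0, 0]
    - [0.0, 0, 0, 0, 0, 0, 0]

```text
clock: 18.28
position: [0.6021, 0.0386, 0.2141]
tcp_rot: [0.001, -0.666, 0.746, -0.0]
contact_force: [-0.2, 1.7, 6.5]
finger_gap: 0.166
grip_force: 30.0
```

>>> step_arm:
  motion:
    - [0.0, 0, 0, -0.0007, 0, 0, 0]
    - [0.0, 0, 0, 0, 0, 0, 0]
    - [0.0, 0, 0, 0, 0, 0, 0]

```text
clock: 18.53
position: [0.6021, 0.0387, 0.2135]
tcp_rot: [0.001, -0.666, 0.746, -0.0]
contact_force: [-0.0, 1.7, 6.3]
finger_gap: 0.167
grip_force: 30.0
```

Not yet a clear stop; look for the force step of the collar seating.

>>> step_arm:
  motion:
    - [0.0, 0, 0, -0.0006, 0, 0, 0]
    - [0.0, 0, 0, 0, 0, 0, 0]
    - [0.0, 0, 0, 0, 0, 0, 0]

```text
clock: 18.78
position: [0.6021, 0.0386, 0.2134]
tcp_rot: [0.001, -0.666, 0.746, -0.0]
contact_force: [-1.6, 1.4, 7.6]
finger_gap: 0.167
grip_force: 30.0
```

>>> step_arm:
  motion:
    - [0.0, 0, 0, -0.0006, 0, 0, 0]
    - [0.0, 0, 0, 0, 0, 0, 0]
    - [0.0, 0, 0, 0, 0, 0, 0]

```text
clock: 19.03
position: [0.6021, 0.0386, 0.2134]
tcp_rot: [0.001, -0.666, 0.746, -0.001]
contact_force: [-2.0, 2.1, 9.3]
finger_gap: 0.169
grip_force: 30.0
```

```bash
python3 - <<'E'
from h import *
s=st(); T=np.array(s["position"]); Rt=R.from_quat(np.roll(s["tcp_rot"],-1)).as_matrix()
p,d,c=img("wrist","w6.png",(200,100,440,300),3); X=cloud(c,d); Y=(X-T)@Rt*1000
m=(abs(Y[...,1])<45)&(Y[...,0]>8)&(Y[...,0]<70)&(X[...,2]>.205)&(X[...,2]<.26)
h=X[m&(abs(Y[...,1])<12)&(Y[...,0]<15)]; print("hub z",np.median(h[:,2]),len(h))
r=X[m&(Y[...,0]>45)]; print("bow z",len(r),np.percentile(r[:,2],[5,50,95]))
r=X[m&(abs(Y[...,1])>20)&(Y[...,0]>15)&(Y[...,0]<40)]; print("leg z",len(r),np.percentile(r[:,2],[5,50,95]))
E
```

```text
19.03 [0.6021 0.0386 0.2134] [[-0.114, -0.994, 0.003], [-0.994, 0.114, 0.001], [-0.001, -0.002, -1.0]] F [-2.   2.1  9.3] T [ 0.91  0.62 -0.04] 0.16899684943356846 30.02446621656418
hub z 0.2256394374403255 913
bow z 1265 [0.23241272 0.2339642  0.23535464]
leg z 950 [0.23388024 0.23569946 0.23719607]
```

View pics/w6.png

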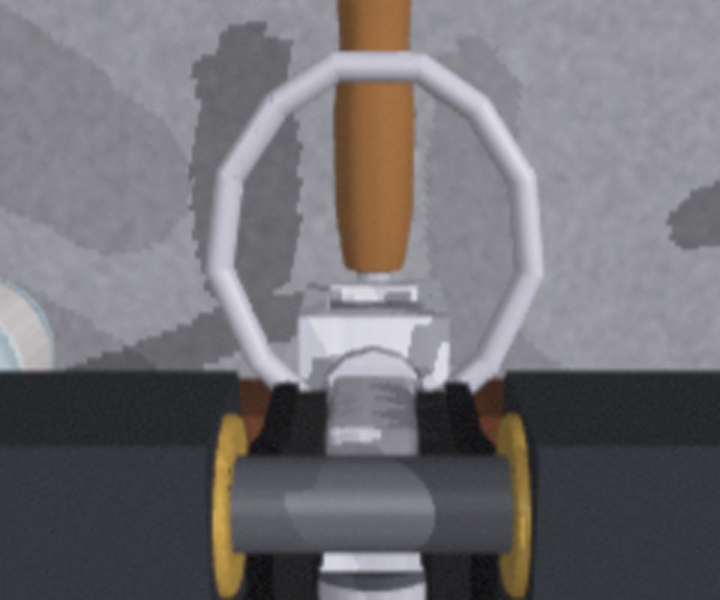

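>>> step_arm:
  motion:
    - [0.0, 0, 0, -0.001, 0, 0, 0]
    - [0.0, 0, 0, -0.001, 0, 0, 0]
    - [0.0, 0, 0, 0, 0, 0, 0]
    - [0.0, 0, 0, 0, 0, 0, 0]

```text
clock: 19.42
position: [0.6023, 0.0387, 0.2132]
tcp_rot: [0.002, -0.666, 0.746, -0.001]
contact_force: [-4.6, 3.5, 15.5]
finger_gap: 0.169
grip_force: 30.1
```

>>> step_arm:
  motion:
    - [0.0, 0.0, 0, 0.0015, 0, 0, 0]
    - [0.0, 0, 0, 0.0015, 0, 0, 0]
    - [0.04, 0, 0, 0, 0, 0, 0]
    - [0.04, 0, 0, 0, 0, 0, 0]
    - [0.04, 0, 0, 0, 0, 0, 0]
    - [0.04, 0, 0, 0, 0, 0, 0]
    - [0.04, 0, 0, 0, 0, 0, 0]
    - [0.04, 0, 0, 0, 0, 0, 0]
    - [0.04, 0, 0, 0, 0, 0, 0]

```text
clock: 20.17
position: [0.6016, 0.038, 0.2119]
tcp_rot: [-0.0, -0.665, 0.747, 0.0]
contact_force: [-0.3, 0.7, -0.6]
finger_gap: 0.45
grip_force: 0.0
```

>>> step_arm:
  motion:
    - [0.04, 0, 0, 0.01, 0, 0, 0]
    - [0.04, 0, 0, 0.02, 0, 0, 0]
    - [0.04, 0, 0, 0.03, 0, 0, 0]
    - [0.04, 0, 0, 0.03, 0, 0, 0]
    - [0.015, 0, 0, 0, 0, 0, 0]
    - [0.015, 0, 0, 0, 0, 0, 0]

```text
clock: 20.67
position: [0.6028, 0.0383, 0.3056]
tcp_rot: [0.003, -0.665, 0.746, -0.001]
contact_force: [0.0, 0.1, -0.4]
finger_gap: 0.38
grip_force: 0.0
```

```bash
python3 - <<'E'
from h import *
s=st(); print(np.round(s["joint_positions"],2)); T=np.array(s["position"]); Rt=R.from_quat(np.roll(s["tcp_rot"],-1)).as_matrix()
p,d,c=img("wrist"); X=cloud(c,d); H=np.array([.6021,.0376,.2253]); ax=np.array([-.1143,-.9934,0]); ay=np.array([.9934,-.1143,0])
Y=np.stack([(X-H)@ax,(X-H)@ay,X[...,2]-H[2]],-1)*1000
k=Y[(abs(Y[...,0])<15)&(abs(Y[...,1])<15)&(Y[...,2]>25)&(Y[...,2]<45)]; print("head",len(k),k.mean(0),np.percentile(k[:,2],[50,90]),cv2.minAreaRect(k[k[:,2]>31][:,:2].astype(np.float32)))
k=Y[(Y[...,0]>52)&(Y[...,0]<66)&(abs(Y[...,1])<8)&(Y[...,2]>-40)&(Y[...,2]<30)]; print("bow",len(k),k.mean(0),k.min(0),k.max(0))
k=Y[(Y[...,0]>8)&(Y[...,0]<16)&(abs(Y[...,1])<16)&(abs(Y[...,2])<15)]; print("hub",len(k),k.min(0),k.max(0),np.median(k[:,2]))
E
```

```text
20.67 [0.6028 0.0383 0.3056] [[-0.114, -0.993, 0.006], [-0.993, 0.114, 0.002], [-0.002, -0.006, -1.0]] F [ 0.   0.1 -0.4] T [ 0.09 -0.    0.05] 0.3801024828058635 0.0
[ 0.33  0.29  0.16  0.   -1.43 -0.45]
head 352 [ 1.25033142  0.57146873 32.08972051] [32.458831   33.42822193] ((0.6476635932922363, 0.563748836517334), (14.799515724182129, 11.593899726867676), 89.42658233642578)
bow 149 [60.6785614  -0.16378285  9.07054429] [57.7339975  -7.70919997  6.65544111] [62.9456579   7.51603458 10.92556042]
hub 413 [  8.00727197 -15.99799002 -12.33095564] [15.99932863 15.6754387  12.85542882] -1.2461680352217896
```

>>> step_arm:
  motion:
    - [0.016, -0.004, -0.035, 0, 0, 0, 0]
    - [0.016, -0.004, -0.035, 0, 0, 0, 0]
    - [0.016, -0.004, -0.035, 0, 0, 0, 0]
    - [0.016, 0, 0, 0, 6.62, -0.76, 0]
    - [0.016, 0, 0, 0, 6.62, -0.76, 0]
    - [0.016, 0, 0, 0, 6.62, -0.76, 0]
    - [0.016, 0, 0, 0, 6.62, -0.76, 0]
    - [0.016, 0, 0, 0, 6.62, -0.76, 0]
    - [0.016, 0, 0, 0, 6.62, -0.76, 0]
    - [0.016, 0, 0, 0, 0, 0, 0]
    - [0.016, 0, 0, 0, 0, 0, 0]

```text
clock: 21.63
position: [0.5892, -0.0688, 0.2998]
tcp_rot: [0.254, -0.623, 0.703, 0.229]
contact_force: [0.8, 0.1, 0.5]
finger_gap: 0.179
grip_force: 0.0
```

```bash
cat >> h.py <<'E'
O=np.array([.6025,.0369,.2253]); AX=np.array([-.1143,-.9934,0]); AY=np.array([.9934,-.1143,0])
def tip():
    s=arm.sense(); T=np.array(s["position"]); Rt=R.from_quat(np.roll(s["tcp_rot"],-1)).as_matrix()
    C=T-.031*Rt[:,2]; m=lambda v:np.array([v@AX,v@AY,v[2]])
    print("t",round(s["clock"],2),"C",(m(C-O)*1000).round(1),"z",m(Rt[:,2]).round(3),"y",m(Rt[:,1]).round(3),"j",np.round(s["joint_positions"],2),"F",m(np.array(s["contact_force"])).round(1),"gap",round(s["finger_gap"]*87,1)); return T,Rt,C
E
python3 -c "from h import *; tip()"
```

```text
t 21.63 C [126.5  -1.1  98.3] z [-0.642 -0.002 -0.766] y [-0.004 -1.     0.005] j [-0.27  0.37  0.31 -0.69 -1.63  0.15] F [-0.2  0.8  0.5] gap 15.5
```

>>> step_arm:
  motion:
    - [0.016, 0, 0, 0, 6.62, -0.76, 0]
    - [0.016, 0, 0, 0, 6.62, -0.76, 0]
    - [0.016, 0, 0, 0, 6.62, -0.76, 0]
    - [0.016, 0, 0, 0, 6.62, -0.76, 0]
    - [0.016, 0, 0, 0, 6.62, -0.76, 0]
    - [0.016, 0, 0, 0, 6.62, -0.76, 0]
    - [0.016, 0, 0, 0, 0, 0, 0]
    - [0.016, 0, 0, 0, 0, 0, 0]

```text
clock: 22.3
position: [0.5896, -0.0664, 0.3002]
tcp_rot: [0.477, -0.51, 0.573, 0.429]
contact_force: [0.2, -0.6, 0.7]
finger_gap: 0.182
grip_force: 0.0
```

```bash
python3 -c "
from h import *; tip()
p,d,c=img('side','s7.png',(260,60,420,220),3.7)"
```

```text
t 22.3 C [134.6  -1.   80.4] z [-0.984 -0.002 -0.176] y [ 0.001 -1.     0.005] j [-0.55  0.6   0.31 -1.26 -1.93  0.38] F [0.6 0.3 0.7] gap 15.8
```

>>> step_arm:
  motion:
    - [0.016, 0.0036, 0.028, 0, 0, 0, 0]
    - [0.016, 0.0036, 0.028, 0, 0, 0, 0]
    - [0.016, 0.0036, 0.028, 0, 0, 0, 0]
    - [0.016, 0, 0, -0.025, 0, 0, 0]
    - [0.016, 0, 0, -0.025, 0, 0, 0]
    - [0.016, 0, 0, 0, 0, 0, 0]
    - [0.016, 0, 0, 0, 0, 0, 0]

```text
clock: 22.93
position: [0.6004, 0.0186, 0.2536]
tcp_rot: [0.479, -0.512, 0.571, 0.427]
contact_force: [0.4, -1.1, 0.9]
finger_gap: 0.184
grip_force: 0.0
```

```bash
python3 -c "from h import *; tip()"
```

```text
t 22.93 C [49.   0.1 33.8] z [-0.984 -0.003 -0.177] y [ 0.003 -1.    -0.001] j [-0.43  0.6   0.18 -1.27 -1.78  0.49] F [1.  0.5 0.9] gap 16.0
```

>>> step_arm:
  motion:
    - [0.016, 0, -0.002, -0.014, 0, 0, 0]
    - [0.016, 0, 0.0009, -0.0057, 0, 0, 0]
    - [0.016, 0, 0.0009, -0.0057, 0, 0, 0]
    - [0.016, 0, 0.0009, -0.0057, 0, 0, 0]
    - [0.016, 0.0003, 0.0024, -0.0046, 0, 0, 0]
    - [0.016, 0.0003, 0.0024, -0.0046, 0, 0, 0]
    - [0.016, 0.0003, 0.0024, -0.0046, 0, 0, 0]
    - [0.016, 0, 0, 0, 0, 0, 0]

```text
clock: 23.6
position: [0.6012, 0.0256, 0.2064]
tcp_rot: [0.479, -0.509, 0.572, 0.429]
contact_force: [-0.3, -0.2, 0.1]
finger_gap: 0.184
grip_force: 0.0
```

```bash
python3 -c "from h import *; tip()"
```

```text
t 23.6 C [ 41.9   0.  -13.5] z [-0.985 -0.001 -0.174] y [ 0.    -1.     0.002] j [-0.42  0.66  0.15 -1.26 -1.75  0.57] F [ 0.2 -0.3  0.1] gap 16.0
```

>>> step_arm:
  motion:
    - [0.016, 0.0004, 0.0035, -0.0039, 0, 0, 0]
    - [0.016, 0.0004, 0.0035, -0.0039, 0, 0, 0]
    - [0.016, 0.0004, 0.0035, -0.0039, 0, 0, 0]
    - [0.016, 0, 0, 0, 0, 0, 0]

```text
clock: 23.93
position: [0.6024, 0.0364, 0.1949]
tcp_rot: [0.479, -0.509, 0.572, 0.429]
contact_force: [0.7, -0.2, -0.0]
finger_gap: 0.182
grip_force: 0.0
```

```bash
python3 - <<'E'
from h import *
T,Rt,C=tip()
for n in("wrist","side","top"):
    p,d,c=img(n); X=cloud(c,d)-O; Y=np.stack([X@AX,X@AY,X[...,2]],-1)*1000
    k=Y[(Y[...,0]>14)&(Y[...,0]<66)&(abs(Y[...,1])>16.5)&(abs(Y[...,1])<31)&(Y[...,2]>-58)&(Y[...,2]<16)]
    k=k[np.hypot(k[:,0],k[:,2]-11)>20]
    if len(k): th=np.degrees(np.arctan2(11-k[:,2],k[:,0])); print(n,len(k),np.percentile(th,[5,25,50,75,95]).round(1))
E
```

```text
t 23.93 C [ 31.   -0.  -25.1] z [-0.985 -0.001 -0.174] y [ 0.001 -1.     0.002] j [-0.41  0.67  0.13 -1.27 -1.73  0.59] F [ 0.1  0.7 -0. ] gap 15.9
wrist 367 [33.9 50.6 53.9 54.8 56.5]
side 13 [45.2 48.2 52.5 54.6 56.1]
top 51 [16.3 23.5 50.3 53.2 55.6]
```

>>> step_arm:
  motion:
    - [0.016, -0.0017, -0.015, 0, 0, 0, 0]
    - [0.016, -0.0017, -0.015, 0, 0, 0, 0]
    - [0.016, 0, 0, -0.015, 0, 0, 0]
    - [0.016, 0.0013, 0.011, 0, 0, 0, 0]
    - [0.016, 0.0013, 0.011, 0, 0, 0, 0]
    - [0.016, 0.0009, 0.0075, -0.004, 0, 0, 0]
    - [0.016, 0.0009, 0.0075, -0.004, 0, 0, 0]
    - [0.016, 0, 0, 0, 0, 0, 0]

```text
clock: 24.75
position: [0.6033, 0.0445, 0.1725]
tcp_rot: [0.479, -0.51, 0.572, 0.429]
contact_force: [-0.4, 0.5, -0.0]
finger_gap: 0.183
grip_force: 0.0
```

```bash
python3 -c "from h import *; tip()"
```

```text
t 24.75 C [ 22.8  -0.  -47.4] z [-0.985 -0.002 -0.173] y [ 0.002 -1.     0.001] j [-0.39  0.7   0.12 -1.27 -1.7   0.63] F [-0.5 -0.5 -0. ] gap 15.9
```

>>> step_arm:
  motion:
    - [0.016, 0.0004, 0.0037, -0.0014, 0, 0, 0]
    - [0.016, 0.0004, 0.0037, -0.0014, 0, 0, 0]
    - [0.016, 0.0004, 0.0037, -0.0014, 0, 0, 0]
    - [0.016, 0.0003, 0.0024, -0.0012, 0, 0, 0]
    - [0.016, 0, 0, 0, 0, 0, 0]
    - [0.016, 0, 0, 0, 0, 0, 0]

```text
clock: 25.25
position: [0.6051, 0.0561, 0.1672]
tcp_rot: [0.479, -0.51, 0.572, 0.428]
contact_force: [-0.0, -0.0, -0.5]
finger_gap: 0.185
grip_force: 0.0
```

```bash
python3 - <<'E'
from h import *
T,Rt,C=tip()
p,d,c=img("wrist"); X=cloud(c,d)-O; Y=np.stack([X@AX,X@AY,X[...,2]],-1)*1000
k=Y[(Y[...,0]>-15)&(Y[...,0]<66)&(abs(Y[...,1])>16.5)&(abs(Y[...,1])<31)&(Y[...,2]>-46)&(Y[...,2]<16)]
k=k[np.hypot(k[:,0],k[:,2]-11)>20]; th=np.degrees(np.arctan2(11-k[:,2],k[:,0])); print(len(k),np.percentile(th,[5,25,50,75,95]).round(1))
p,d,c=img("side","s8.png",(280,90,380,170),6)
E
```

```text
t 25.25 C [ 11.1   0.4 -52.7] z [-0.985 -0.    -0.174] y [ 0. -1.  0.] j [-0.38  0.71  0.11 -1.28 -1.69  0.64] F [ 0.  -0.  -0.5] gap 16.1Traceback (most recent call last):
  File "<stdin>", line 5, in <module>
    return _quantile_unchecked(
        a, q, axis, out, overwrite_input, method, keepdims, weights)
    return _ureduce(a,
                    func=_quantile_ureduce_func,
    ...<5 lines>...
                    overwrite_input=overwrite_input,
                    method=method)
    r = func(a, **kwargs)
    result = _quantile(arr,
                       quantiles=q,
    ...<2 lines>...
                       out=out,
                       weights=wgt)
    slices_having_nans = np.isnan(arr[-1, ...])
                                  ~~~^^^^^^^^^
IndexError: index -1 is out of bounds for axis 0 with size 0
```

>>> step_arm:
  motion:
    - [0.016, 0.0002, 0.002, 0, 0, 0, 0]
    - [0.016, 0.0002, 0.002, 0, 0, 0, 0]
    - [0.016, 0.0002, 0.0015, 0, 0, 0, 0]
    - [0.016, 0, 0, 0, 0, 0, 0]
    - [0.016, 0, 0, 0, 0, 0, 0]

```text
clock: 25.72
position: [0.6057, 0.0616, 0.1673]
tcp_rot: [0.479, -0.51, 0.572, 0.428]
contact_force: [0.1, 0.4, 0.3]
finger_gap: 0.187
grip_force: 0.0
```

>>> step_arm:
  motion:
    - [0.016, 0.0002, 0.0015, 0, 0, 0, 0]
    - [0.016, 0.0002, 0.0015, 0, 0, 0, 0]
    - [0.016, 0, 0, 0, 0, 0, 0]

```text
clock: 25.97
position: [0.6062, 0.0641, 0.1669]
tcp_rot: [0.479, -0.51, 0.572, 0.427]
contact_force: [-0.3, -3.3, -0.1]
finger_gap: 0.185
grip_force: 1.1
```

```bash
python3 -c "from h import *; tip()"
```

```text
t 25.97 C [  3.1   0.5 -52.9] z [-0.984  0.    -0.175] y [-0. -1.  0.] j [-0.37  0.7   0.1  -1.28 -1.67  0.64] F [ 3.3  0.  -0.1] gap 16.1
```

Rubbing has begun (3.3 N). Continue in small steps.

>>> step_arm:
  motion:
    - [0.016, 0.0002, 0.0015, 0, 0, 0, 0]
    - [0.016, 0.0002, 0.0015, 0, 0, 0, 0]
    - [0.016, 0, 0, 0, 0, 0, 0]

```text
clock: 26.22
position: [0.6065, 0.0683, 0.1677]
tcp_rot: [0.48, -0.51, 0.572, 0.428]
contact_force: [-0.2, 0.6, -0.9]
finger_gap: 0.183
grip_force: 0.0
```

>>> step_arm:
  motion:
    - [0.016, 0.0002, 0.0015, 0, 0, 0, 0]
    - [0.016, 0.0002, 0.0015, 0, 0, 0, 0]
    - [0.016, 0, 0, 0, 0, 0, 0]

```text
clock: 26.47
position: [0.6069, 0.0712, 0.1676]
tcp_rot: [0.48, -0.51, 0.572, 0.428]
contact_force: [0.2, -0.6, -0.1]
finger_gap: 0.186
grip_force: 0.0
```

```bash
python3 -c "from h import *; tip()"
```

```text
t 26.47 C [ -4.1   0.5 -52.3] z [-0.985 -0.001 -0.174] y [ 0.001 -1.     0.   ] j [-0.36  0.7   0.1  -1.29 -1.67  0.64] F [ 0.6  0.3 -0.1] gap 16.2
```

>>> step_arm:
  motion:
    - [0.016, 0.0001, 0.0015, 0, 0, 0, 0]
    - [0.016, 0.0001, 0.0015, 0, 0, 0, 0]
    - [0.016, 0, 0, 0, 0, 0, 0]

```text
clock: 26.72
position: [0.6071, 0.0739, 0.1674]
tcp_rot: [0.48, -0.51, 0.572, 0.428]
contact_force: [-0.4, 0.2, 0.0]
finger_gap: 0.184
grip_force: 0.1
```

>>> step_arm:
  motion:
    - [0.016, -0.001, -0.01, 0, 0, 0, 0]
    - [0.016, -0.002, -0.02, 0, 0, 0, 0]
    - [0.016, -0.004, -0.035, 0, 0, 0, 0]
    - [0.016, -0.004, -0.035, 0.01, 0, 0, 0]
    - [0.016, -0.004, -0.035, 0.02, 0, 0, 0]
    - [0.016, 0, 0, 0, 0, 0, 0]
    - [0.016, 0, 0, 0, 0, 0, 0]

```text
clock: 27.3
position: [0.5925, -0.0644, 0.198]
tcp_rot: [0.481, -0.51, 0.573, 0.426]
contact_force: [-0.2, 1.0, -0.2]
finger_gap: 0.183
grip_force: 0.0
```

```bash
python3 - <<'E'
from h import *
T,Rt,C=tip()
p,d,c=img("wrist","w9.png"); X=cloud(c,d)-O; Y=np.stack([X@AX,X@AY,X[...,2]],-1)*1000
k=Y[(Y[...,0]>-20)&(Y[...,0]<60)&(abs(Y[...,1])<26)&(Y[...,2]>-54)&(Y[...,2]<-44)]; print("bow",len(k),np.median(k,0) if len(k) else "",k.min(0) if len(k) else "",k.max(0) if len(k) else "")
k=Y[(Y[...,0]>-20)&(Y[...,0]<60)&(abs(Y[...,1])>18)&(abs(Y[...,1])<31)&(Y[...,2]>-50)&(Y[...,2]<5)]; print("legs",len(k))
for lo in range(-50,5,10):
    q=k[(k[:,2]>=lo)&(k[:,2]<lo+10)]
    if len(q): print(lo,len(q),np.median(q,0).round(1))
k=Y[(abs(Y[...,0])<15)&(abs(Y[...,1])<10)&(Y[...,2]>15)&(Y[...,2]<45)]; print("head",len(k),k.min(0).round(1),k.max(0).round(1))
print(px(c,O))
E
```

```text
t 27.3 C [132.3   1.6 -21.9] z [-0.984  0.004 -0.176] y [-0.003 -1.    -0.002] j [-0.54  0.72  0.24 -1.21 -1.85  0.57] F [-0.9 -0.3 -0.2] gap 15.9
bow 231 [ -7.71334854  -0.07575548 -47.73137477] [-10.66724759 -19.46231782 -51.44047357] [  4.04115448  18.28884632 -44.00216611]
legs 406
-50 32 [ -7.   -0.1 -41.9]
-40 135 [ -5.9 -18.4 -34.9]
-30 122 [ -4.3 -23.  -25. ]
-20 111 [ -2.8  23.5 -15.5]
-10 6 [-2.4 23.9 -9.7]Traceback (most recent call last):
  File "<stdin>", line 9, in <module>
    return umr_minimum(a, axis, None, out, keepdims, initial, where)
ValueError: zero-size array to reduction operation minimum which has no identity
```

```bash
python3 - <<'E'
from h import *
for n in("top","side"):
    p,d,c=img(n); X=cloud(c,d)-O; Y=np.stack([X@AX,X@AY,X[...,2]],-1)*1000
    k=Y[(abs(Y[...,0])<14)&(abs(Y[...,1])<12)&(Y[...,2]>20)&(Y[...,2]<50)]
    h=Y[(Y[...,0]<-14)&(Y[...,0]>-30)&(abs(Y[...,1])<10)&(abs(Y[...,2])<12)]
    print(n,len(k),k.mean(0).round(1) if len(k) else "",k.max(0).round(1) if len(k) else "","hub",len(h),np.median(h[:,2]) if len(h) else "")
st()
E
```

```text
top 33 [ 0.4  0.5 31.1] [ 5.7  8.8 36.9] hub 47 -0.7270666687954064
side 0   hub 0 
27.45 [ 0.5918 -0.0608  0.1969] [[-0.021, -0.993, 0.112], [-0.172, 0.114, 0.978], [-0.985, 0.002, -0.173]] F [0.3 0.1 0.5] T [-2.06  0.17 -0.02] 0.18224894884629134 0.0
```

```bash
python3 -c "from bench import arm; print(arm.close_job())"
```

```text
the job is handed in; nothing more can be done
None
```

The linchpin is pressed home through the hub and shaft, its ring is snapped over behind the pin's point, the gripper is clear, and the job is handed in at about 27 s; the judge returned no verdict.

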